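Hang the washed filter bowl to drain

ROBOT

A 7-joint arm with a two-finger parallel gripper is mounted at the origin on a cart in front of the work surface, level with it; the furniture and walls round the work are solid. World frame = base frame: x ahead of the robot, y to its left, z up, the work surface at z = 0. Lengths are in m, angles in rad, forces in N, time in s.
With the tool pointing down it reaches from about 0.425 to 0.925 m from the base axis. Payload 6.8 kg.
Tool frame: the origin (TCP) lies at the very end of the fingers, on their centre line; the grasp point (between the pads) lies 19 mm behind it (robot.tcp_to_grasp is the distance from the TCP to the grasp point, in m); z points along the fingers, y is the line along which they close (so a half turn about z gives the same grasp; the last joint's range is limited). The gripper opens to 85 mm and grips with 20 to 120 N. Pads are 22 mm wide; open, the fingers measure 114 mm over their backs; the gripper's body (76 mm by 85 mm) begins 54 mm behind the grasp point. The pads swing forward as they close: fully open they stand 13 mm farther back than shut.
Start: joints at [-1.445, 0.477, 0.022, 1.555, -0.011, 1.109, -0.083], TCP at [0.156, 0.657, 0.231] pointing down, gripper open.
Joint ranges: [-2.96, 2.96], [-0.34, 2.1], [-1.41, 1.46], [0.24, 2.44], [-1.37, 4.51], [0.17, 1.92], [-2.96, 2.96]. Speed limits (rad/s): [2.39, 2.39, 3.14, 3.14, 3.14, 3.14, 3.14].

INTERFACE

Orientations are given as [roll, pitch, yaw] about the fixed x, y, z axes, in that order (R = Rz(yaw) Ry(pitch) Rx(roll)).
In Python, from station import robot gives the robot as it stands.
- The arm moves only by the tool carry_out, never from a script. Its argument "increments" is a list of rows, each a list of 6 numbers: the shift along the world's x, y, z scaled (see below), then the turn, a rotation vector about the world's x, y, z scaled (see below). In form: [[tx, ty, tz, wx, wy, wz], ...]. A call has 1 to 10 rows; each row shifts and turns the commanded pose from where the row before left it; what a row does not reach is not made up. The controller multiplies each number of a shift by 0.025 m and each number of a turn by 5 degrees. A row lasts 1/12 s, in which the tool goes at most 41.7 mm and 7.16 degrees, less where a joint would pass 70% of its speed; a pose out of reach is approached as far as the arm can. A call with a number of a shift or a turn outside -1 to 1 is refused whole. A call with a gripper value outside its range is refused whole. "grip" is the closure, from 0 (fully open) to 1 (shut), set as the call begins (left out, the last holds). The fingers move at their own pace and stop on an object; "squeeze" is the grip in N (left out, the last holds). Time passes only in rows, so rows that do not move let the fingers close. It gives the time, the measured TCP pose, the force, the opening and the grip force at its end, in the units of the state.
- robot.observe(): the state, without advancing time (a new reading comes with each control period).
- robot.camera(name): name is "scene" or "top" or "wrist"; returns a dict with "image" (400x640x3 uint8, red, green, blue), "range_z" (400x640 float32, m along the optical axis (not along the pixel's ray), 0 where there is no reading), "intrinsics" (3x3 intrinsics, pixels), "xyz" and "rotation" of the camera in the world. Camera axes: x right, y up, looking along -z (the intrinsics and any distortion apply to the point x, -y, -z); pixel columns grow to the right and rows downward; lengths in m; the calibration is good to about 2 mm. A picture is of the moment at which its call begins.
- robot.close_job(): hands the job in; it is judged then, once.
Trained networks look in a picture, given as the dict that the camera call returned (one of the last four; its "shot" number tells which), for a name from the list of things; names that differ only in an ending like _2 or _b are one class to them, and where a whole thing is asked for, a point or a joint stands for the part that bears it (a point fixed in the world has none). Each returns a list of dicts, best first, with "score" (0 to 1); they miss things now and then, are a little off and sometimes report something else, mostly with a low value. They report only what shows in the picture. A call takes as long as a camera call. They do not tell look-alikes from the thing itself.
- robot.trace(name, picture): "pixels" (400x640 bool, what is visible of it) and "xy" ([column, row] in pixels, amid what is visible of it).
The state is a dict: "time": time; "qpos": joint angles; "dq": joint speeds; "tau": joint torques, N m; "eef_pos": TCP position; "tcp_rot": TCP orientation; "wrist_force": force on the tool from outside, world axes, zero at the start; "torque": the same for the moment, N m; "gripper_width": opening from 0.0 (shut) to 1.0 (fully open); "grasp_force": force on a finger pad.
Only numpy, scipy, OpenCV 4.12 (cv2) and the standard library are available. Lean on these libraries where they do the work, as an engineer would, in place of code of your own. Each camera call takes 0.05 s, during which the arm holds its last target. There are 200 camera calls.

TASK

The brass filter bowl standing mouth up on the mat has come from the washer. Turn it over and hang it mouth down to drain on the free thin peg of the drip tray, lowered all the way until it rests on the tip and hangs straight. Do not let it drop at any time, and leave the two bowls that already hang there and the things standing about where they are.

Things in the scene. Friction and masses are not known exactly. Their poses are not given: they have to be found in the camera images.
- bowl: brass filter bowl to be hung: a cup 68 mm long, about 140 g. Closed end: solid hexagon 16 mm long, 40 mm across flats, 46 mm across corners; then a round barrel 36 mm outside (grip here); at the mouth a 9 mm long collar 40 mm across. Bore 28 mm, 52 mm deep. Starts standing mouth up on the mat; z points from closed end to mouth, x to a hexagon flat; origin: centre of the underside
- bowl_mouth (a point): centre of the mouth plane of the bowl, on its axis; 68 mm from the outside of the closed end
- bowl_floor (a point): centre of the inner floor of the bowl, on its axis, 52 mm behind the mouth and 16 mm from the outside of the closed end
- peg_thin_tip (a point): top centre of the free thin peg (20 mm thick, its last 18 mm tapered), 76 mm above the mat; the inner floor of the bowl rests on it, with 4 mm play all round the shank, and the mouth then hangs 24 mm above the mat
- peg_thin_used_tip (a point): top centre of the thin peg taken by hung_small, 76 mm above the mat
- peg_thick_tip (a point): top centre of the other free peg, 30 mm thick, too thick for the brass bowl, 92 mm above the mat; stays empty
- tray: grey sheet-metal drip tray, fixed, 335 x 110 mm with a 14 mm rim; four white draining pegs with black collars stand in a row along its x axis, 88 mm apart (at x = -132, -44, +44, +132 mm in its frame; which peg stands where varies). Origin: centre of its underside; z up
- hung_large: aluminium bowl that already hangs mouth down on the other thick peg: leave it. Origin: centre of its mouth plane, 24 mm above the mat; its top is 108 mm above the mat, 58 mm across corners
- hung_small: brass bowl like the other, that already hangs mouth down on a thin peg: leave it. Origin: centre of its mouth plane, 24 mm above the mat; its top is 92 mm above the mat, 46 mm across corners
- oil_bottle: white oil bottle with a red spout, 52 mm across, 136 mm tall, loose, leave. Origin: centre of its underside
- ring_gauge: dark steel setting ring, 70 mm across, 18 mm high, loose, leave. Origin: centre of its underside
- bush: flanged steel bush, 50 mm across, 35 mm high, loose, leave. Origin: centre of its underside
- stage_block: black fixture block with a brass screw, 69 x 69 mm, 106 mm tall, loose, leave. It stands on the bench, 3 mm lower than the black mat (mat: x 0.37 to 0.78, y -0.08 to 0.37), in front of the projector, whose front rises at x = 0.55 for y below -0.12; a carton and a lamp supply stand beyond x = 0.85. Origin: centre of its underside
Mind the look-alikes: they are no part of the job. What is shaped like the bowl but orange is not meant.

How it is judged:
At the end, for the whole second after the job is handed in: The brass bowl hangs released and at rest, mouth down and straight within 0.15 rad, the centre of its inner floor within 8 mm sideways and 10 mm in all of the tip of the free thin peg; the two bowls that hung there are within 15 mm of where they were (horizontal distance between bowl_floor and peg_thin_tip below 0.008 m and distance between bowl_floor and peg_thin_tip below 0.01 m and angle between bowl's own z axis and vertical above 2.99 rad and linear speed of bowl below 0.02 m/s and angular speed of bowl below 0.3 rad/s and distance of each of hung_large, hung_small from where it was at the start of the episode below 0.015 m); the robot touches nothing.
It fails at once if the bowl is dropped (moves faster than 0.7 m/s out of the fingers) (linear speed of bowl above 0.7 m/s and contact force between the fingers and bowl below 0.1 N).
It fails at once if a bowl that already hangs is moved by more than 15 mm (distance of any of hung_large, hung_small from where it was at the start of the episode above 0.015 m).
It fails at once if the oil bottle, setting ring, bush or fixture block is moved by more than 20 mm (distance of any of oil_bottle, ring_gauge, bush, stage_block from where it was at the start of the episode above 0.02 m).
It also fails if it takes over 61 s, if anything falls off the work surface, if the arm or the gripper's body presses on something with over 40 N, if the wrist force passes 120 N, or if a joint passes its speed limit or range.

## Working session

There is one attempt and no reset: what is moved stays moved. The work goes in short steps, Python scripts to look and compute and a tool call to move; the robot and the scene stay as the last step left them, time stands still between calls to the robot, and variables do not carry over. Pictures are saved under pics/ and viewed, at most 10 in all, crops included, and the job is handed in when it is done.

Besides the shell and the picture viewer there is one more tool, called after "Request:" as name(argument=value, ...) on one line, values as JSON. carry_out: Moves the arm, as the interface text tells. Its arguments: {"type":"object","properties":{"increments":{"type":"array","items":{"type":"array","items":{"type":"number","minimum":-1,"maximum":1}}},"grip":{"type":"number"},"squeeze":{"type":"number"}},"required":["increments"]}

```bash
mkdir -p pics; ls; cat > h.py <<'E'
import numpy as np,cv2
from station import robot
def world(p,m=None):
    K=np.array(p["intrinsics"]);d=p["range_z"];v,u=np.mgrid[0:d.shape[0],0:d.shape[1]]
    c=np.stack([(u-K[0,2])/K[0,0]*d,-(v-K[1,2])/K[1,1]*d,-d],-1)
    R=np.array(p["rotation"])
    if R.shape!=(3,3):
        from scipy.spatial.transform import Rotation as Ro
        R=Ro.from_euler('xyz',R).as_matrix()
    return c@R.T+np.array(p["xyz"])
def save(p,n,crop=None,s=1):
    im=p["image"][...,::-1]
    if crop: im=im[crop[1]:crop[3],crop[0]:crop[2]]
    cv2.imwrite("pics/"+n,cv2.resize(im,None,fx=s,fy=s,interpolation=cv2.INTER_CUBIC))
E
python3 - <<'E'
from h import *
np.set_printoptions(precision=3,suppress=True)
print(robot.observe())
for c in ["scene","top"]:
    p=robot.camera(c); save(p,c+".png"); W=world(p)
    print(c,p["xyz"],p["rotation"],p["intrinsics"],[k for k in p])
    for n in ["bowl","peg_thin_tip","peg_thin_used_tip","peg_thick_tip","tray","hung_large","hung_small","oil_bottle","ring_gauge","bush","stage_block"]:
        for r in robot.trace(n,p)[:4]:
            q=W[r["pixels"]&(p["range_z"]>0)]
            if len(q): print(n,round(r["score"],2),np.round(r["xy"]),len(q),np.median(q,0),q.min(0),q.max(0))
E
```

```text
pics
{'time': 0.0, 'qpos': array([-1.445,  0.478,  0.022,  1.556, -0.011,  1.109, -0.083]), 'dq': array([-0.   , -0.002,  0.   , -0.002, -0.001,  0.001,  0.001]), 'tau': array([  0.   , -59.645,   1.608, -28.12 ,   0.012,   0.01 ,   0.   ]), 'eef_pos': array([0.156, 0.656, 0.23 ]), 'tcp_rot': array([-3.14 ,  0.   ,  2.908]), 'wrist_force': array([-0.35 ,  0.21 , -0.069]), 'torque': array([0.024, 0.043, 0.007]), 'grasp_force': 0.0, 'gripper_width': 0.9973655063520818}
scene [-0.056 -0.333  0.707] [ 0.854 -0.013 -1.012] [[463.502   0.    323.132]
 [  0.    463.502 194.336]
 [  0.      0.      1.   ]] ['image', 'range_z', 'intrinsics', 'xyz', 'rotation', 'shot']
bowl 0.88 [331. 213.] 665 [0.548 0.02  0.043] [ 0.534  0.002 -0.004] [0.647 0.083 0.07 ]
bowl 0.69 [287. 214.] 635 [0.499 0.095 0.043] [ 0.487  0.079 -0.003] [0.591 0.146 0.071]
peg_thin_tip 0.53 [215. 198.] 264 [0.462 0.265 0.037] [0.452 0.257 0.005] [0.523 0.33  0.077]
peg_thin_used_tip 0.54 [258. 167.] 27 [0.635 0.278 0.013] [0.627 0.273 0.008] [0.646 0.288 0.015]
peg_thin_used_tip 0.27 [284. 212.] 668 [0.499 0.095 0.042] [ 0
[... 1968 characters left out ...]
.527  0.253 -0.001] [0.582 0.322 0.113]
hung_large 0.24 [210. 148.] 464 [0.64  0.283 0.092] [0.621 0.266 0.03 ] [0.665 0.307 0.097]
hung_small 0.57 [212. 146.] 508 [0.64  0.283 0.091] [ 0.621  0.266 -0.001] [0.689 0.327 0.097]
oil_bottle 0.85 [317. 132.] 629 [0.675 0.059 0.081] [0.659 0.033 0.004] [0.71  0.084 0.137]
oil_bottle 0.65 [215. 230.] 142 [0.468 0.266 0.048] [0.457 0.258 0.005] [0.482 0.28  0.078]
ring_gauge 0.64 [365. 259.] 597 [ 0.415 -0.026  0.018] [ 0.382 -0.065 -0.003] [0.449 0.009 0.023]
bush 0.53 [316. 254.] 351 [0.415 0.067 0.009] [ 0.391  0.042 -0.002] [0.437 0.091 0.039]
stage_block 0.63 [419. 236.] 1381 [ 0.463 -0.149  0.08 ] [ 0.422 -0.219 -0.003] [ 0.511 -0.114  0.108]
```

View pics/scene.png

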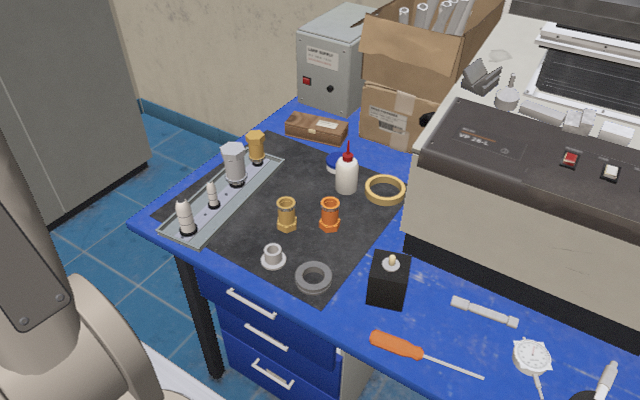

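```bash
python3 - <<'E'
from h import *
np.set_printoptions(precision=4,suppress=True)
p=robot.camera("scene"); save(p,"crop.png",(170,110,400,310),3)
for c in ["scene","top"]:
    p=robot.camera(c);W=world(p);v=p["range_z"]>0
    def fit(n,cx,cy,r,z0,z1):
        m=v&(np.hypot(W[...,0]-cx,W[...,1]-cy)<r)&(W[...,2]>z0)&(W[...,2]<z1)
        q=W[m]
        (x,y),rr=cv2.minEnclosingCircle(q[:,:2].astype(np.float32)*1000)
        print(c,n,len(q),q[:,:2].mean(0),"circ",x,y,rr,"zmax",q[:,2].max(),np.percentile(q[:,2],90),p["image"][m].mean(0))
    fit("A",.558,.025,.032,.06,.08);fit("B",.51,.103,.032,.06,.08)
    fit("thin",.468,.267,.02,.07,.09);fit("thick",.382,.26,.03,.085,.1);fit("large",.555,.277,.035,.1,.12);fit("small",.642,.285,.03,.085,.1)
E
```

```text
scene A 182 [0.5563 0.0233] circ 557.0720825195312 24.26051902770996 21.26576042175293 zmax 0.0695802113376649 0.0680153797031195 [183.2308 129.      81.3407]
scene B 183 [0.507  0.1005] circ 508.7016906738281 100.08109283447266 21.748830795288086 zmax 0.06947670214396173 0.06799764376863104 [164.0328 141.0273 100.4208]
scene thin 23 [0.4644 0.2674] circ 465.4045715332031 268.0759582519531 6.791538238525391 zmax 0.07571554575329364 0.07451186164963938 [189.6957 183.9565 178.1739]
scene thick 38 [0.3761 0.2572] circ 378.54278564453125 260.2984619140625 10.619538307189941 zmax 0.09171591805627688 0.09082954377159654 [202.2895 195.8684 189.9737]
scene large 321 [0.5521 0.2757] circ 554.2238159179688 278.238525390625 31.03655433654785 zmax 0.11022132737859724 0.10851580498145941 [184.0156 183.3115 187.6137]
scene small 182 [0.6404 0.2841] circ 643.6112670898438 285.47430419921875 24.566434860229492 zmax 0.09417527117455327 0.09264724202816138 [189.467  160.7253 105.8462]
top A 173 [0.5588 0.0257] circ 558.6152954101562 25.732749938964844 20.482189178466797 zmax 0.07161013539609407 0.07046429760706219 [234.7225 172.2139  62.1503]
top B 175 [0.5093 0.1027] circ 509.4803161621094 102.74853515625 20.391239166259766 zmax 0.07218912764127838 0.07019440623414235 [213.1143 175.5829  98.5143]
top thin 19 [0.468  0.2699] circ 468.697021484375 271.2544860839844 6.98919677734375 zmax 0.07774184373609172 0.0769678123430032 [194.3684 190.8947 187.4737]
top thick 53 [0.3815 0.2611] circ 381.3594055175781 262.5031433105469 12.319791793823242 zmax 0.0949667729887651 0.09269546970118779 [200.5472 195.717  189.0755]
top large 583 [0.5552 0.2789] circ 555.8377685546875 279.4858093261719 28.643545150756836 zmax 0.11352837108760583 0.11040263384491773 [219.4288 221.8319 226.9142]
top small 356 [0.6426 0.2865] circ 644.0239868164062 287.2086486816406 23.39301872253418 zmax 0.09736512559817934 0.0945997478414693 [228.2612 192.9129 103.809 ]
```

View pics/crop.png

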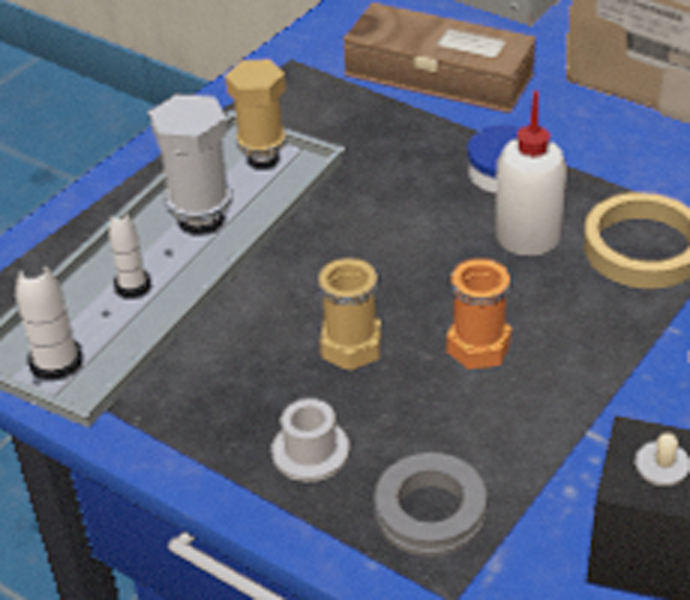

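The brass bowl is at scene pixel (286,212). The look-alikes are the orange one at (330,213), the hung brass bowl at (256,148) and the bush at (273,261). In the crop, the brass-coloured hex bowl standing mouth up at crop (348,312) is the target. The free thin peg is at crop (128,255), i.e. scene pixel (213,195).

Next I move in with some rotations, so I can identify the kinematics.

Request:
carry_out(increments=[[0.6, -0.8, 0.3, 0, 0, 0.5], [0.6, -0.8, 0.3, 0, 0, 0.5], [0.6, -0.8, 0.3, 0, 0, 0.5], [0.6, -0.8, 0.3, 0, 0, 0.5], [0.6, -0.8, 0.3, 0, 0, 0.5], [0.6, -0.8, 0.3, 0, 0, 0.5], [0.6, -0.8, 0.3, 0, 0, 0.5], [0.6, -0.8, 0.3, 0, 0, 0.5], [0.6, -0.8, 0.3, 0, 0, 0.5], [0.6, -0.8, 0.3, 0, 0, 0.5]])

```text
time: 2.18
eef_pos: [0.307, 0.4556, 0.3069]
tcp_rot: [3.141, 0.0, -2.937]
wrist_force: [0.2, 0.4, -0.7]
gripper_width: 0.998
grasp_force: 0.0
```

```bash
cat > log.py <<'E'
import json,numpy as np
from station import robot
o=robot.observe()
open("log.jsonl","a").write(json.dumps({k:np.asarray(o[k]).tolist() for k in["qpos","eef_pos","tcp_rot"]})+"\n")
print(o["time"],np.round(o["qpos"],3),np.round(o["eef_pos"],4),np.round(o["tcp_rot"],3),np.round(o["wrist_force"],1))
E
echo '{"qpos":[-1.445,0.478,0.022,1.556,-0.011,1.109,-0.083],"eef_pos":[0.156,0.656,0.23],"tcp_rot":[-3.14,0,2.908]}'>log.jsonl
python3 log.py
```

```text
2.1833 [-1.11   0.204  0.022  1.766 -0.005  1.171  0.689] [0.307  0.4556 0.3069] [ 3.141  0.    -2.937] [ 0.2  0.4 -0.7]
```

Request:
carry_out(increments=[[0.4, -0.8, 0, -0.7, 0.7, 0], [0.4, -0.8, 0, -0.7, 0.7, 0], [0.4, -0.8, 0, -0.7, 0.7, 0], [0.4, -0.8, 0, -0.7, 0.7, 0], [0.4, -0.8, 0, -0.7, 0.7, 0], [0.4, -0.8, 0, -0.7, 0.7, 0]])

```text
time: 2.68
eef_pos: [0.3671, 0.336, 0.3069]
tcp_rot: [-2.836, -0.429, -3.006]
wrist_force: [0.9, -0.3, -0.3]
gripper_width: 0.998
grasp_force: 0.0
```

```bash
python3 log.py
```

```text
2.6833 [-0.923  0.427  0.107  1.562 -0.059  1.676  0.969] [0.3671 0.336  0.3069] [-2.836 -0.429 -3.006] [ 0.9 -0.3 -0.3]
```

Request:
carry_out(increments=[[0.4, -0.6, 0, -0.7, -0.7, 0.5], [0.4, -0.6, 0, -0.7, -0.7, 0.5], [0.4, -0.6, 0, -0.7, -0.7, 0.5], [0.4, -0.6, 0, -0.7, -0.7, 0.5], [0.4, -0.6, 0, -0.7, -0.7, 0.5], [0.4, -0.6, 0, -0.7, -0.7, 0.5]])

```text
time: 3.18
eef_pos: [0.4271, 0.2467, 0.3068]
tcp_rot: [-2.386, -0.135, -2.863]
wrist_force: [-0.1, -0.4, 0.1]
gripper_width: 0.999
grasp_force: 0.0
```

```bash
python3 log.py; cat > fk.py <<'E'
import numpy as np,json
from scipy.spatial.transform import Rotation as Ro
from scipy.optimize import least_squares
al=[0,-np.pi/2,np.pi/2,np.pi/2,np.pi/2,np.pi/2,-np.pi/2]
def T(a,alp,d,th):
    c,s,ca,sa=np.cos(th),np.sin(th),np.cos(alp),np.sin(alp)
    return np.array([[c,-s,0,a],[s*ca,c*ca,-sa,-d*sa],[s*sa,c*sa,ca,d*ca],[0,0,0,1]])
# params: d1,d3,a4,a5,d5,a7,d7,baseyaw,toolyaw
def fk(q,p,links=False):
    A=[0,0,0,p[2],p[3],0,p[5]];D=[p[0],0,p[1],0,p[4],0,p[6]]
    M=np.eye(4);M[:3,:3]=Ro.from_euler('z',p[7]).as_matrix();L=[]
    for i in range(7):
        M=M@T(A[i],al[i],D[i],q[i]);L.append(M[:3,3].copy())
    M[:3,:3]=M[:3,:3]@Ro.from_euler('z',p[8]).as_matrix()
    return (M,L) if links else M
def fit():
    S=[json.loads(l) for l in open("log.jsonl")]
    def res(p):
        o=[]
        for s in S:
            M=fk(s["qpos"],p);o+=list(M[:3,3]-s["eef_pos"])
            o+=list(.3*(Ro.from_matrix(M[:3,:3])*Ro.from_euler('xyz',s["tcp_rot"]).inv()).as_rotvec())
        return np.array(o)
    best=None
    for by in(2.78,-.36,1.2,0):
      for ty in(0,1.57,3.1,-1.57):
        r=least_squares(res,[.267,.293,.0525,.0775,.3425,.076,.3,by,ty])
        if best is None or r.cost<best.cost:best=r
    return best.x,np.abs(best.fun).max()
if __name__=="__main__":
    p,e=fit();print(np.round(p,4),e)
E
python3 fk.py
```

```text
3.1833 [-1.081  0.395  0.143  1.729  0.451  1.61   0.848] [0.4271 0.2467 0.3068] [-2.386 -0.135 -2.863] [-0.1 -0.4  0.1]
[-0.2398  1.2754  0.2699 -0.6465  0.0962 -0.1612 -0.07    2.0572  3.4395] 0.3964010032699185
```

```bash
cat > fk.py <<'E'
import numpy as np,json,itertools
from scipy.spatial.transform import Rotation as Ro
from scipy.optimize import least_squares
# home straight up; params: odd axes xy (3,5,7), even axes xz (2,4,6), tool xyz, base yaw, tool yaw
def fk(q,p,sg,pts=False):
    S=[((0,0,sg[0]),(0,0,0)),((0,1,0),(p[6],0,p[7])),((0,0,sg[1]),(p[0],p[1],0)),((0,1,0),(p[8],0,p[9])),
       ((0,0,sg[2]),(p[2],p[3],0)),((0,1,0),(p[10],0,p[11])),((0,0,sg[3]),(p[4],p[5],0))]
    R=Ro.from_euler('z',p[15]).as_matrix();t=np.zeros(3);P=[]
    for (w,c),a in zip(S,q):
        r=Ro.from_rotvec(np.array(w)*a).as_matrix();c=np.array(c,float)
        P.append((R@np.array([p[12],p[13],0])*0+R@c+t)); t=R@(c-r@c)+t;R=R@r
    pos=R@np.array(p[12:15])+t
    # points on flange axis for clearance
    Rt=R@Ro.from_euler('z',p[16]).as_matrix()
    return pos,Rt
def fit(sgs=None):
    S=[json.loads(l) for l in open("log.jsonl")]
    x0=np.array([0,0,0,0,0,0, 0,.35,0,.75,0,1.1, 0,0,1.4,0,0],float)
    best=None
    for sg in sgs or itertools.product((-1,),(1,-1),(1,-1),(-1,)):
        def res(p):
            o=[]
            for s in S:
                x,R=fk(s["qpos"],p,sg);o+=list((x-s["eef_pos"])*1000)
                o+=list(300*(Ro.from_matrix(R)*Ro.from_euler('xyz',s["tcp_rot"]).inv()).as_rotvec())
            return np.array(o+list((p-x0)[:15]*.3))
        for by in(0,3.1):
          for ty in(0,1.57,3.1,-1.57):
            i=x0.copy();i[15]=by;i[16]=ty
            r=least_squares(res,i)
            e=np.abs(r.fun[:-15]).max()
            if best is None or e<best[2]:best=(r.x,sg,e)
    return best
if __name__=="__main__":
    p,s,e=fit();print(np.round(p,4),s,e);json.dump([p.tolist(),s],open("kin.json","w"))
E
python3 fk.py
```

```text
[-0.0231  0.0692  0.0186 -0.0778  0.0261 -0.0578  0.0372  0.2238  0.0525
  0.7684  0.0249  1.1738  0.0274 -0.0621  1.4892 -0.      1.5708] (-1, -1, -1, -1) 0.13531955007546123
```

Request:
carry_out(increments=[[0.2, -0.9, -0.2, 0.3, 0.8, -1], [0.2, -0.9, -0.2, 0.3, 0.8, -1], [0.2, -0.9, -0.2, 0.3, 0.8, -1], [0.2, -0.9, -0.2, 0.3, 0.8, -1], [0.2, -0.9, -0.2, 0.3, 0.8, -1]])

```text
time: 3.6
eef_pos: [0.452, 0.1341, 0.2816]
tcp_rot: [-2.556, -0.476, 3.025]
wrist_force: [0.6, 0.2, -0.9]
gripper_width: 0.997
grasp_force: 0.0
```

```bash
python3 log.py
```

```text
3.6 [-0.736  0.504  0.252  1.622  0.132  1.722  1.103] [0.452  0.1341 0.2816] [-2.556 -0.476  3.025] [ 0.6  0.2 -0.9]
```

Request:
carry_out(increments=[[0, -0.5, 0.2, 0.8, 0.6, -0.5], [0, -0.5, 0.2, 0.8, 0.6, -0.5], [0, -0.5, 0.2, 0.8, 0.6, -0.5], [0, -0.5, 0.2, 0.8, 0.6, -0.5], [0, -0.5, 0.2, 0.8, 0.6, -0.5]])

```text
time: 4.02
eef_pos: [0.4519, 0.0711, 0.3069]
tcp_rot: [-2.95, -0.777, 3.04]
wrist_force: [0.4, -0.8, -0.5]
gripper_width: 1.001
grasp_force: 0.0
```

```bash
python3 log.py;python3 fk.py
```

```text
4.0167 [-0.437  0.533  0.274  1.549 -0.124  1.876  1.419] [0.4519 0.0711 0.3069] [-2.95  -0.777  3.04 ] [ 0.4 -0.8 -0.5]
[-6.0000e-04 -2.8600e-02 -3.0000e-04 -6.2200e-02  1.0000e-04 -6.1700e-02
 -7.0000e-04  2.8610e-01  8.0000e-04  8.2770e-01 -4.0000e-04  1.2996e+00
  5.0000e-04 -6.2000e-02  1.6266e+00 -0.0000e+00  1.5708e+00] (-1, -1, -1, -1) 0.13531589096738175
```

```bash
cat > ik.py <<'E'
from fk import *
P,SG=json.load(open("kin.json"))
lo=np.array([-2.96,-.34,-1.41,.24,-1.37,.17,-2.96]);hi=np.array([2.96,2.1,1.46,2.44,4.51,1.92,2.96])
def toolR(phi,el,flip=1,tilt=0):  # azimuth deg, degrees below horizontal, closing axis horizontal
    f,e=np.radians(phi),np.radians(el)
    a=np.array([np.cos(f)*np.cos(e),np.sin(f)*np.cos(e),-np.sin(e)])
    y=flip*np.array([-np.sin(f),np.cos(f),0]);return np.stack([np.cross(y,a),y,a],1)
rng=np.random.default_rng(0)
def ik(pos,R,q0=None,n=6):
    best=None
    for k in range(n):
        i=q0 if (k==0 and q0 is not None) else lo+(hi-lo)*rng.uniform(.1,.9,7)
        def f(q):
            x,Q=fk(q,P,SG)
            return np.r_[(x-pos)*100,30*(Ro.from_matrix(Q@R.T)).as_rotvec(),.03*(q-(lo+hi)/2)/(hi-lo)]
        r=least_squares(f,np.clip(i,lo+.01,hi-.01),bounds=(lo,hi),max_nfev=60)
        e=np.abs(r.fun[:6]).max();m=min((r.x-lo).min(),(hi-r.x).min())
        if e<.3 and (best is None or m>best[1]):best=(r.x,m)
    return best
E
cat > s1.py <<'E'
from ik import *
from multiprocessing import Pool
def job(a):
    n,c,phi,el,fl=a;R=toolR(phi,el,fl);b=ik(np.array(c)+.016*R[:,2],R)
    return a,b
B=(.5093,.102,.038);F=(.4676,.2695,.055)
J=[("A",B,ph,el,fl) for ph in range(0,360,30) for el in(25,40) for fl in(1,-1)]
J+=[("F",F,ph,el,fl) for ph in range(0,360,30) for el in(20,35) for fl in(1,-1)]
J+=[("L",(.55,.13,.02),ph,el,fl) for ph in range(0,360,60) for el in(65,) for fl in(1,-1)]
with Pool() as p:
    for a,b in p.imap(job,J):
        if b: print(a[0],a[2:],"m%.2f"%b[1],np.round(b[0],2))
E
nproc; time python3 s1.py
python3 - <<'E'
from h import *
p=robot.camera("top"); save(p,"hex.png",(265,170,365,240),7)
E
```

```text
4
A (60, 25, 1) m0.08 [ 0.55  0.88 -0.38  2.31  4.43  0.86 -1.47]
A (60, 25, -1) m0.12 [ 0.3   0.85 -0.1   2.32  4.39  1.07  1.63]
A (60, 40, 1) m0.11 [ 1.12  1.24 -1.29  2.29  1.63  0.28  1.41]
A (60, 40, -1) m0.11 [ 0.22  0.68 -0.13  2.33  4.4   0.75  1.44]
A (90, 25, 1) m0.45 [ 0.93  1.15 -0.92  1.96 -0.42  0.7  -2.51]
A (90, 25, -1) m0.47 [ 0.86  1.09 -0.83  1.97 -0.57  0.73  0.76]
A (90, 40, 1) m0.41 [ 0.72  0.88 -0.74  2.03 -0.56  0.62 -2.49]
A (90, 40, -1) m0.42 [ 0.73  0.89 -0.76  2.02 -0.53  0.61  0.62]
A (120, 25, 1) m0.52 [ 0.2   0.98 -0.1   1.69 -0.76  1.4  -2.  ]
A (120, 25, -1) m0.67 [ 0.51  1.06 -0.57  1.67 -0.43  1.25  0.85]
A (120, 40, 1) m0.65 [ 0.13  0.84 -0.08  1.79 -0.7   1.18 -2.06]
A (120, 40, -1) m0.68 [ 0.55  0.95 -0.68  1.76 -0.23  1.04  0.66]
A (150, 25, 1) m0.23 [-0.05  1.06  0.02  1.45 -0.51  1.69 -1.87]
A (150, 25, -1) m0.30 [ 0.23  1.1  -0.42  1.43 -0.25  1.62  0.99]
A (150, 40, 1) m0.47 [-0.09  0.92  0.05  1.59 -0.47  1.45 -1.88]
A (150, 40, -1) m0.53 [ 0.22  0.96 -0.44  1.56 -0.16  1.39  0.96]
A (180, 25, 1) m0.09 [-0.14  1.11 -0.11  1.31 -0.13  1.83 
[... 4370 characters left out ...]
2.7 ]
L (60, 65, 1) m0.27 [ 0.7   0.93 -1.14  2.11  1.21  0.5   1.45]
L (60, 65, -1) m0.26 [ 0.71  0.95 -1.15  2.11  1.22  0.51 -1.7 ]
L (120, 65, 1) m0.59 [-0.14  0.71  0.02  1.85 -0.57  0.84 -2.3 ]
L (120, 65, -1) m0.63 [ 0.42  0.85 -0.76  1.81  0.19  0.81  0.19]
L (180, 65, 1) m0.79 [-0.14  0.81 -0.19  1.64  0.01  1.13 -1.89]
L (180, 65, -1) m0.80 [-0.16  0.8  -0.17  1.64 -0.01  1.12  1.27]
L (240, 65, 1) m0.72 [-0.35  0.77 -0.18  1.72  0.39  1.08 -1.28]
L (240, 65, -1) m0.72 [-0.32  0.77 -0.21  1.72  0.42  1.09  1.84]
L (300, 65, 1) m0.44 [-0.06  0.74 -0.67  2.    1.14  0.99 -0.97]
L (300, 65, -1) m0.44 [-0.11  0.72 -0.61  2.    1.11  0.96  2.19]
real	0m7.932s
user	0m30.192s
sys	0m0.092s
```

View pics/hex.png

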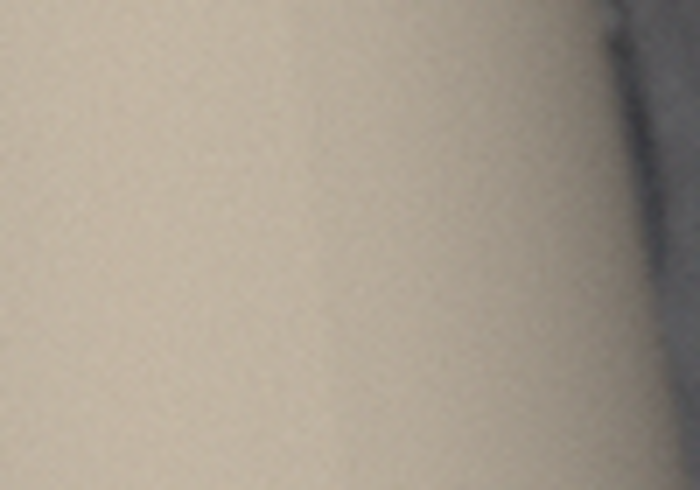

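```bash
python3 - <<'E'
import cv2
im=cv2.imread("pics/top.png")[175:240,265:365]
cv2.imwrite("pics/hex2.png",cv2.resize(im,None,fx=7,fy=7,interpolation=cv2.INTER_CUBIC))
E
cat > s2.py <<'E'
from ik import *
def chain(name,pts,q):
    print(name)
    for c,phi,el,fl,off in pts:
        R=toolR(phi,el,fl);b=ik(np.array(c)+off*R[:,2],R,q,1)
        if b is None: print(phi,el,"FAIL");b=ik(np.array(c)+off*R[:,2],R,q,8)
        if b is None: print("  dead");continue
        q=b[0];print(c,phi,el,"m%.2f"%b[1],np.round(q,2))
    return q
o=.017
G=(.509,.102,.038);H=(.509,.102,.2);L=(.495,.14,.02);M=(.495,.14,.2);F=(.4676,.2695,.055);FH=(.4676,.2695,.17)
import sys
q0=np.array([-.437,.533,.274,1.549,-.124,1.876,1.419])
for fl in (1,-1):
  for ph in(270,285):
    print("FLIP",fl,ph)
    q=chain("A",[(H,ph,85,fl,o),(H,ph,60,fl,o),(H,ph,35,fl,o),(G,ph,35,fl,o),(M,ph,35,fl,o),(M,ph,65,fl,o),(M,ph,89,fl,o),(M,ph,115,fl,o),(M,ph,125,fl,o),(L,ph,125,fl,o)],q0)
    q=chain("B",[(M,ph,125,fl,o),(M,ph,90,fl,o),(M,ph,55,fl,o),(L,ph,55,fl,o),(M,ph,55,fl,o),(M,ph,90,fl,o),(M,ph,120,fl,o),(M,ph,145,fl,o),(FH,ph,145,fl,o),(F,ph,145,fl,o)],q)
E
python3 s2.py
```

```text
FLIP 1 270
A
(0.509, 0.102, 0.2) 270 85 m0.48 [-0.33  0.29 -0.04  1.96  0.12  0.93 -0.44]
(0.509, 0.102, 0.2) 270 60 m0.54 [-0.62  0.41  0.05  1.9   0.45  1.18 -0.81]
(0.509, 0.102, 0.2) 270 35 m0.50 [-0.86  0.61  0.21  1.83  0.6   1.42 -0.97]
(0.509, 0.102, 0.038) 270 35 m0.61 [-0.78  0.86  0.1   1.83  0.65  1.24 -1.17]
(0.495, 0.14, 0.2) 270 35 m0.47 [-0.95  0.63  0.25  1.8   0.54  1.45 -0.97]
(0.495, 0.14, 0.2) 270 65 m0.55 [-0.52  0.39 -0.11  1.89  0.43  1.17 -0.86]
(0.495, 0.14, 0.2) 270 89 m0.47 [-0.16  0.29 -0.29  1.97  0.12  0.91 -0.52]
(0.495, 0.14, 0.2) 270 115 m0.40 [ 0.11  0.3  -0.29  2.04 -0.49  0.8   0.17]
(0.495, 0.14, 0.2) 270 125 m0.38 [ 0.2   0.34 -0.29  2.06 -0.71  0.85  0.43]
(0.495, 0.14, 0.02) 270 125 m0.32 [ 0.16  0.66 -0.25  2.12 -0.97  0.56  0.84]
B
(0.495, 0.14, 0.2) 270 125 m0.38 [ 0.14  0.33 -0.22  2.06 -0.74  0.86  0.46]
(0.495, 0.14, 0.2) 270 90 m0.47 [-0.21  0.28 -0.22  1.97  0.08  0.9  -0.47]
(0.495, 0.14, 0.2) 270 55 m0.58 [-0.68  0.45  0.    1.86  0.49  1.28 -0.93]
(0.495, 0.14, 0.02) 270 55 m0.53 [-0.57  0.73 -0.14  1.91  0.65  1.04 -1.18]
(0.495, 0
[... 4467 characters left out ...]
14, 0.2) 285 90 m0.31 [ 0.36  0.41 -0.93  1.94  0.4   0.98  2.65]
(0.495, 0.14, 0.2) 285 55 m0.50 [-0.43  0.42 -0.36  1.94  0.7   1.25  2.24]
(0.495, 0.14, 0.02) 285 55 m0.44 [-0.43  0.72 -0.37  2.    0.93  1.05  1.93]
(0.495, 0.14, 0.2) 285 55 m0.50 [-0.45  0.41 -0.34  1.94  0.7   1.25  2.24]
(0.495, 0.14, 0.2) 285 90 m0.19 [ 0.17  0.34 -0.67  1.95  0.26  0.94  2.77]
(0.495, 0.14, 0.2) 285 120 m0.02 [ 0.83  0.72 -1.28  1.92  0.2   0.93  2.94]
285 145 FAIL
(0.495, 0.14, 0.2) 285 145 m0.45 [ 0.61  0.64 -0.7   1.91 -0.62  1.06 -2.51]
(0.4676, 0.2695, 0.17) 285 145 m0.43 [ 0.36  0.64 -0.66  2.01 -0.82  0.85 -2.46]
(0.4676, 0.2695, 0.055) 285 145 m0.41 [ 0.22  0.81 -0.49  2.02 -0.96  0.77 -2.19]
```

View pics/hex2.png

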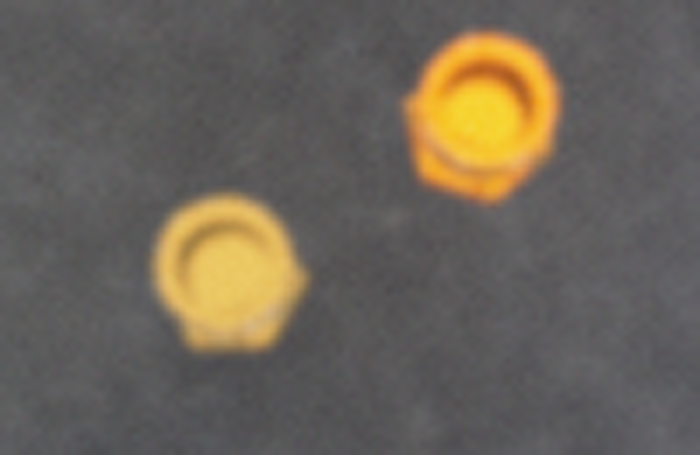

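```bash
sed -i 's/^for fl in.*/for fl in (1,):/; s/for ph in(270,285)/for ph in(300,)/; s/L=(.495,.14/L=(.49,.145/; s/M=(.495,.14/M=(.49,.145/' s2.py; python3 s2.py
cat > go.py <<'E'
import sys
from ik import toolR
import numpy as np
from scipy.spatial.transform import Rotation as Ro
from station import robot
x,y,z,phi,el,off=map(float,sys.argv[1:7])
o=robot.observe();R=toolR(phi,el,1);t=np.array([x,y,z])+off*R[:,2]
d=(t-o["eef_pos"])/.025;w=np.degrees((Ro.from_matrix(R)*Ro.from_euler('xyz',o["tcp_rot"]).inv()).as_rotvec())/5
n=int(np.ceil(max(np.abs(d).max(),np.abs(w).max(),np.linalg.norm(w)/1.35,np.linalg.norm(d)/1.6)))
print("t%.2f"%o["time"],"tot",np.round(d,2),np.round(w,2),"n",n,"per",np.round(np.r_[d,w]/max(n,1),3),"q",np.round(o["qpos"],2),"F",np.round(o["wrist_force"],1),round(o["gripper_width"],3),round(float(o["grasp_force"]),1))
E
python3 go.py .509 .1015 .038 300 35 -.083
```

```text
FLIP 1 300
A
(0.509, 0.102, 0.2) 300 85 m0.45 [-0.35  0.27 -0.02  1.99  0.12  0.87  0.07]
(0.509, 0.102, 0.2) 300 60 m0.37 [-0.54  0.3  -0.1   2.07  0.68  0.97 -0.57]
(0.509, 0.102, 0.2) 300 35 m0.33 [-0.81  0.45 -0.02  2.11  0.99  1.22 -0.98]
(0.509, 0.102, 0.038) 300 35 m0.33 [-0.76  0.77 -0.07  2.11  1.15  1.1  -1.31]
(0.49, 0.145, 0.2) 300 35 m0.36 [-0.92  0.47  0.01  2.08  0.92  1.26 -0.99]
(0.49, 0.145, 0.2) 300 65 m0.40 [-0.46  0.29 -0.25  2.04  0.61  1.   -0.56]
(0.49, 0.145, 0.2) 300 89 m0.46 [-0.12  0.28 -0.35  1.98  0.15  0.9  -0.03]
(0.49, 0.145, 0.2) 300 115 m0.55 [ 0.18  0.41 -0.44  1.89 -0.29  1.02  0.46]
(0.49, 0.145, 0.2) 300 125 m0.58 [ 0.22  0.47 -0.4   1.86 -0.43  1.11  0.61]
(0.49, 0.145, 0.02) 300 125 m0.52 [ 0.22  0.76 -0.4   1.92 -0.4   0.8   0.72]
B
(0.49, 0.145, 0.2) 300 125 m0.58 [ 0.22  0.47 -0.4   1.86 -0.44  1.11  0.61]
(0.49, 0.145, 0.2) 300 90 m0.46 [-0.16  0.28 -0.29  1.98  0.1   0.9   0.02]
(0.49, 0.145, 0.2) 300 55 m0.38 [-0.66  0.33 -0.13  2.06  0.73  1.07 -0.73]
(0.49, 0.145, 0.02) 300 55 m0.33 [-0.55  0.67 -0.26  2.11  1.05  0.9  -1.14]
(0.49, 0.145, 0.2) 300 55 m0.39 [-0.59  0.34 -0.2   2.05  0.76  1.09 -0.74]
(0.49, 0.145, 0.2) 300 90 m0.47 [-0.1   0.29 -0.36  1.97  0.13  0.9  -0.01]
(0.49, 0.145, 0.2) 300 120 m0.56 [ 0.23  0.44 -0.45  1.88 -0.35  1.06  0.53]
(0.49, 0.145, 0.2) 300 145 m0.64 [ 0.41  0.66 -0.53  1.79 -0.56  1.28  0.73]
(0.4676, 0.2695, 0.17) 300 145 m0.58 [ 0.21  0.68 -0.53  1.86 -0.69  1.09  0.72]
(0.4676, 0.2695, 0.055) 300 145 m0.57 [ 0.17  0.86 -0.48  1.87 -0.69  0.95  0.85]
t4.07 tot [ 0.9   3.83 -8.86] [ -9.03 -18.47  -7.52] n 19 per [ 0.048  0.201 -0.466 -0.475 -0.972 -0.396] q [-0.43  0.53  0.28  1.55 -0.12  1.88  1.42] F [ 0.3 -5.4  0.4] 0.996 0.0
```

Request:
carry_out(increments=[[0, 0, 0, -0.475, -0.972, -0.396], [0, 0, 0, -0.475, -0.972, -0.396], [0, 0, 0, -0.475, -0.972, -0.396], [0, 0, 0, -0.475, -0.972, -0.396], [0, 0, 0, -0.475, -0.972, -0.396], [0, 0, 0, -0.475, -0.972, -0.396], [0, 0, 0, -0.475, -0.972, -0.396], [0, 0, 0, -0.475, -0.972, -0.396], [0, 0, 0, -0.475, -0.972, -0.396], [0, 0, 0, -0.475, -0.972, -0.396]], grip=0, squeeze=40)

```text
time: 4.9
eef_pos: [0.4517, 0.0718, 0.3069]
tcp_rot: [-2.813, 0.16, 2.616]
wrist_force: [0.3, -0.2, -0.2]
gripper_width: 1.006
grasp_force: 0.0
```

Request:
carry_out(increments=[[0, 0, 0, -0.475, -0.972, -0.396], [0, 0, 0, -0.475, -0.972, -0.396], [0, 0, 0, -0.475, -0.972, -0.396], [0, 0, 0, -0.475, -0.972, -0.396], [0, 0, 0, -0.475, -0.972, -0.396], [0, 0, 0, -0.475, -0.972, -0.396], [0, 0, 0, -0.475, -0.972, -0.396], [0, 0, 0, -0.475, -0.972, -0.396], [0, 0, 0, -0.475, -0.972, -0.396]])

```text
time: 5.65
eef_pos: [0.4514, 0.0723, 0.3068]
tcp_rot: [-3.129, 0.967, 2.1]
wrist_force: [0.8, 0.1, -0.4]
gripper_width: 1.003
grasp_force: 0.0
```

```bash
python3 go.py .509 .1015 .038 300 35 -.083
```

```text
t5.65 tot [ 0.94  3.52 -8.85] [ 0.11 -0.03  0.06] n 9 per [ 0.105  0.391 -0.983  0.013 -0.004  0.006] q [-1.1   0.18  0.21  2.17  0.86  1.37 -0.8 ] F [ 0.8  0.1 -0.4] 1.003 0.0
```

Request:
carry_out(increments=[[0.105, 0.39, -0.98, 0, 0, 0], [0.105, 0.39, -0.98, 0, 0, 0], [0.105, 0.39, -0.98, 0, 0, 0], [0.105, 0.39, -0.98, 0, 0, 0], [0.105, 0.39, -0.98, 0, 0, 0], [0.105, 0.39, -0.98, 0, 0, 0], [0.105, 0.39, -0.98, 0, 0, 0], [0.105, 0.39, -0.98, 0, 0, 0], [0.105, 0.39, -0.98, 0, 0, 0], [0, 0, 0, 0, 0, 0]])

```text
time: 6.48
eef_pos: [0.4743, 0.1615, 0.082]
tcp_rot: [-3.114, 0.963, 2.116]
wrist_force: [0.9, 0.5, -0.5]
gripper_width: 0.997
grasp_force: 0.0
```

```bash
python3 go.py .509 .1015 .038 300 35 .017; python3 - <<'E'
from h import *
np.set_printoptions(precision=4,suppress=True)
for c in ["wrist","scene"]:
    p=robot.camera(c);W=world(p);save(p,c+"2.png")
    m=(p["range_z"]>0)&(np.hypot(W[...,0]-.509,W[...,1]-.102)<.032)&(W[...,2]>.06)&(W[...,2]<.08)
    q=W[m]
    if len(q)>5: print(c,len(q),cv2.minEnclosingCircle(q[:,:2].astype(np.float32)*1000),q[:,2].max())
E
```

```text
t6.48 tot [ 1.66 -2.88 -2.15] [ 0.13 -0.14  0.02] n 3 per [ 0.555 -0.961 -0.716  0.043 -0.046  0.005] q [-1.11  0.7   0.17  2.08  0.86  1.09 -1.12] F [ 0.9  0.5 -0.5] 0.997 0.0
wrist 849 ((507.903076171875, 104.00641632080078), 20.34747314453125) 0.06833790614194342
scene 181 ((508.0111389160156, 100.88279724121094), 22.250341415405273) 0.06976726567929181
```

View pics/wrist2.png

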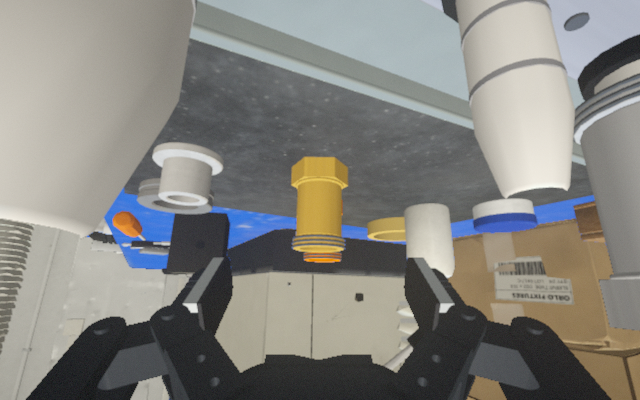

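```bash
python3 - <<'E'
from h import *
from scipy.spatial.transform import Rotation as Ro
p=robot.camera("wrist");o=robot.observe()
R=Ro.from_euler('xyz',o["tcp_rot"]).as_matrix();print(p["xyz"],R.T@(np.array(p["xyz"])-o["eef_pos"]))
d=p["range_z"];print("near",np.percentile(d[d>0],[0.1,1,5]))
W=world(p);R2=R.T
q=(W-o["eef_pos"])@R; m=(d>0)&(q[...,2]<-.05)&(q[...,2]>-.14)&(np.abs(q[...,1])<.16)&(W[...,2]>.03)
i=q[m];
for a in(-.05,-.08,-.11):
    s=i[np.abs(i[:,2]-a)<.012]; print(a,len(s),s.min(0) if len(s) else 0,s.max(0) if len(s) else 0)
E
```

```text
[0.39454914 0.30088545 0.10096993] [ 8.12190911e-02  1.14660589e-04 -1.42306926e-01]
near [0.06013221 0.06149338 0.06697395]
-0.05 6215 [-0.00071265 -0.07365991 -0.06199776] [ 0.10542617  0.10852487 -0.05000061]
-0.08 35285 [-0.01210593 -0.07369901 -0.09199941] [ 0.09922799  0.07480424 -0.06800011]
-0.11 0 0 0
```

```bash
python3 go.py .509 .102 .038 296 35 -.083;python3 go.py .509 .102 .038 296 35 .017
```

```text
t6.63 tot [ 0.16  0.17 -0.05] [ 0.12 -0.1  -0.74] n 1 per [ 0.162  0.167 -0.047  0.122 -0.095 -0.738] q [-1.11  0.69  0.17  2.08  0.86  1.09 -1.12] F [-0.5  0.  -0.5] 0.996 0.0
t6.63 tot [ 1.6  -2.78 -2.34] [ 0.12 -0.1  -0.74] n 3 per [ 0.533 -0.926 -0.78   0.041 -0.032 -0.246] q [-1.11  0.69  0.17  2.08  0.86  1.09 -1.12] F [-0.5  0.  -0.5] 0.996 0.0
```

Request:
carry_out(increments=[[0.16, 0.17, -0.05, 0.12, -0.1, -0.74], [0.24, -0.49, -0.38, 0, 0, 0], [0.24, -0.49, -0.38, 0, 0, 0], [0.24, -0.49, -0.38, 0, 0, 0], [0.24, -0.49, -0.38, 0, 0, 0], [0.24, -0.49, -0.38, 0, 0, 0], [0.24, -0.5, -0.38, 0, 0, 0], [0, 0, 0, 0, 0, 0]])

```text
time: 7.3
eef_pos: [0.5153, 0.0861, 0.0291]
tcp_rot: [3.141, 0.962, 2.02]
wrist_force: [0.0, -0.2, -0.2]
gripper_width: 1.004
grasp_force: 0.0
```

```bash
python3 go.py .509 .102 .038 296 35 .017;python3 - <<'E'
from h import *
p=robot.camera("wrist");save(p,"wrist3.png")
E
```

```text
t7.30 tot [-0.01  0.13 -0.03] [0.02 0.01 0.05] n 1 per [-0.007  0.133 -0.033  0.017  0.013  0.048] q [-1.    0.81  0.24  2.09  0.95  0.94 -1.2 ] F [ 0.  -0.2 -0.2] 1.004 0.0
```

View pics/wrist3.png

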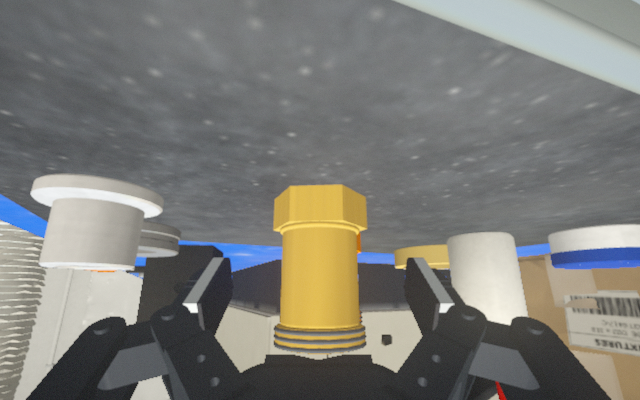

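The bowl stands centred between the open fingers (column 320, fingers at 225 and 407), so I close.

Request:
carry_out(increments=[[0, 0, 0, 0, 0, 0], [0, 0, 0, 0, 0, 0], [0, 0, 0, 0, 0, 0], [0, 0, 0, 0, 0, 0], [0, 0, 0, 0, 0, 0], [0, 0, 0, 0, 0, 0], [0, 0, 0, 0, 0, 0], [0, 0, 0, 0, 0, 0]], grip=1, squeeze=50)

```text
time: 8.02
eef_pos: [0.5152, 0.0909, 0.0281]
tcp_rot: [3.14, 0.96, 2.025]
wrist_force: [-2.5, 4.5, 6.6]
gripper_width: 0.446
grasp_force: 51.3
```

Request:
carry_out(increments=[[0, 0, 0.2, 0, 0, 0], [0, 0, 0.4, 0, 0, 0], [0, 0, 0.5, 0, 0, 0], [0, 0, 0.5, 0, 0, 0], [0, 0, 0.4, 0, 0, 0]])

```text
time: 8.43
eef_pos: [0.515, 0.0897, 0.0789]
tcp_rot: [3.141, 0.959, 2.024]
wrist_force: [-0.1, 0.8, -0.4]
gripper_width: 0.446
grasp_force: 50.5
```

```bash
python3 go.py .49 .145 .2 296 35 .017;python3 - <<'E'
from h import *
p=robot.camera("wrist");save(p,"wrist4.png")
E
```

```text
t8.43 tot [-0.76  1.71  4.46] [-0.01  0.    0.  ] n 5 per [-0.152  0.342  0.891 -0.002  0.     0.   ] q [-1.    0.7   0.24  2.1   0.92  1.   -1.11] F [-0.1  0.8 -0.4] 0.446 50.5
```

View pics/wrist4.png

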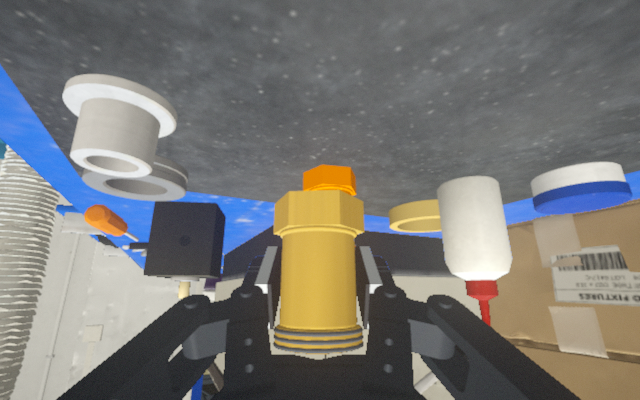

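Request:
carry_out(increments=[[-0.15, 0.34, 0.89, 0, 0, 0], [-0.15, 0.34, 0.89, 0, 0, 0], [-0.15, 0.34, 0.89, 0, 0, 0], [-0.15, 0.34, 0.89, 0, 0, 0], [-0.15, 0.34, 0.89, 0, 0, 0]])

```text
time: 8.9
eef_pos: [0.4957, 0.1324, 0.1899]
tcp_rot: [-3.141, 0.959, 2.025]
wrist_force: [0.5, -0.4, -1.1]
gripper_width: 0.443
grasp_force: 50.5
```

```bash
python3 go.py .49 .145 .2 296 80 .0155;python3 go.py .49 .145 .2 296 125 .0155
```

```text
t8.90 tot [-0.18  0.41 -0.21] [8.08 3.94 0.  ] n 9 per [-0.02   0.045 -0.023  0.898  0.437  0.   ] q [-1.07  0.5   0.22  2.05  0.81  1.22 -0.94] F [ 0.5 -0.4 -1.1] 0.443 50.5
t8.90 tot [-0.39  0.82 -0.1 ] [16.17  7.88 -0.  ] n 17 per [-0.023  0.048 -0.006  0.951  0.464 -0.   ] q [-1.07  0.5   0.22  2.05  0.81  1.22 -0.94] F [ 0.5 -0.4 -1.1] 0.443 50.5
```

Request:
carry_out(increments=[[-0.02, 0.045, -0.023, 0.898, 0.437, 0], [-0.02, 0.045, -0.023, 0.898, 0.437, 0], [-0.02, 0.045, -0.023, 0.898, 0.437, 0], [-0.02, 0.045, -0.023, 0.898, 0.437, 0], [-0.02, 0.045, -0.023, 0.898, 0.437, 0], [-0.02, 0.045, -0.023, 0.898, 0.437, 0], [-0.02, 0.045, -0.023, 0.898, 0.437, 0], [-0.02, 0.045, -0.023, 0.898, 0.437, 0], [-0.02, 0.045, -0.023, 0.898, 0.437, 0]])

```text
time: 9.65
eef_pos: [0.4916, 0.1424, 0.1842]
tcp_rot: [3.139, 0.171, 2.024]
wrist_force: [0.7, -0.4, -2.6]
gripper_width: 0.444
grasp_force: 50.5
```

Request:
carry_out(increments=[[-0.023, 0.05, 0.01, 0.898, 0.437, 0], [-0.023, 0.05, 0.01, 0.898, 0.437, 0], [-0.023, 0.05, 0.01, 0.898, 0.437, 0], [-0.023, 0.05, 0.01, 0.898, 0.437, 0], [-0.023, 0.05, 0.01, 0.898, 0.437, 0], [-0.023, 0.05, 0.01, 0.898, 0.437, 0], [-0.023, 0.05, 0.01, 0.898, 0.437, 0], [-0.023, 0.05, 0.01, 0.898, 0.437, 0], [-0.023, 0.05, 0.01, 0.898, 0.437, 0], [0, 0, 0, 0, 0, 0]])

```text
time: 10.48
eef_pos: [0.4868, 0.1501, 0.1839]
tcp_rot: [-3.138, -0.612, 2.016]
wrist_force: [0.1, -0.4, -1.9]
gripper_width: 0.443
grasp_force: 50.6
```

```bash
python3 go.py .49 .145 .03 296 125 .0155; cat > cyl.py <<'E'
# estimate axis of the held/lying bowl from brass points near (x,y,z)
from h import *
import sys
np.set_printoptions(precision=4,suppress=True)
c=np.array(list(map(float,sys.argv[2:5])))
p=robot.camera(sys.argv[1]);W=world(p);im=p["image"].astype(int)
hsv=cv2.cvtColor(p["image"],cv2.COLOR_RGB2HSV)
m=(p["range_z"]>0)&(np.linalg.norm(W-c,axis=-1)<.055)&(hsv[...,1]>70)&(hsv[...,0]>10)&(hsv[...,0]<35)
q=W[m];mu=q.mean(0);u,s,vt=np.linalg.svd(q-mu,full_matrices=False)
v=vt[0]*np.sign(vt[0][1]) ;t=(q-mu)@v
print(len(q),"mean",mu,"axis",v,"az",np.degrees(np.arctan2(v[1],v[0])),"tilt",np.degrees(np.arcsin(v[2])),"ends",mu+v*t.min(),mu+v*t.max(),"len",np.ptp(t),"z",np.percentile(q[:,2],[1,50,99]))
E
python3 cyl.py scene .49 .145 .2; python3 cyl.py wrist .49 .145 .2
```

```text
t10.48 tot [-0.03  0.11 -6.67] [ 0.01 -0.03  0.08] n 7 per [-0.004  0.016 -0.952  0.001 -0.004  0.011] q [-0.06  0.43 -0.02  1.91 -0.62  1.14  0.73] F [ 0.1 -0.4 -1.9] 0.443 50.6
421 mean [0.4761 0.1504 0.2044] axis [-0.4622  0.8382  0.2895] az 118.87663899901375 tilt 16.82834746033586 ends [0.4996 0.1079 0.1897] [0.4649 0.1707 0.2114] len 0.0749362866063227 z [0.1791 0.2077 0.2178]
12557 mean [0.4894 0.1466 0.2124] axis [-0.4306  0.9023  0.0226] az 115.509607624734 tilt 1.2975143827500268 ends [0.5042 0.1155 0.2117] [0.475  0.1769 0.2132] len 0.06801341810674662 z [0.1946 0.2141 0.219 ]
```

Request:
carry_out(increments=[[0, 0, -0.9, 0, 0, 0], [0, 0, -0.9, 0, 0, 0], [0, 0, -0.9, 0, 0, 0], [0, 0, -0.9, 0, 0, 0], [0, 0, -0.9, 0, 0, 0], [0, 0, -0.9, 0, 0, 0], [0, 0, -0.8, 0, 0, 0], [0, 0, -0.4, 0, 0, 0], [0, 0, -0.3, 0, 0, 0]])

```text
time: 11.33
eef_pos: [0.486, 0.1549, 0.013]
tcp_rot: [3.141, -0.609, 2.027]
wrist_force: [0.1, -0.5, -1.1]
gripper_width: 0.446
grasp_force: 50.6
```

Request:
carry_out(increments=[[0, 0, -0.1, 0, 0, 0], [0, 0, -0.1, 0, 0, 0], [0, 0, 0, 0, 0, 0]])

```text
time: 11.58
eef_pos: [0.487, 0.154, 0.0089]
tcp_rot: [3.139, -0.609, 2.026]
wrist_force: [-0.9, 0.6, -0.8]
gripper_width: 0.447
grasp_force: 50.6
```

```bash
python3 cyl.py wrist .49 .145 .02; python3 go.py .49 .145 .02 296 125 .0155
```

```text
12888 mean [0.4896 0.1492 0.0365] axis [-0.4332  0.9009  0.0282] az 115.68137555753714 tilt 1.615737018434283 ends [0.5084 0.11   0.0353] [0.4696 0.1906 0.0378] len 0.08952985045792752 z [0.0014 0.0386 0.0437]
t11.63 tot [-0.04 -0.04 -0.07] [0.01 0.04 0.01] n 1 per [-0.041 -0.036 -0.072  0.01   0.035  0.009] q [-0.02  0.71 -0.08  1.96 -0.71  0.85  0.94] F [-0.2 -0.6 -1.7] 0.447 50.6
```

Request:
carry_out(increments=[[0, 0, -0.07, 0, 0, 0], [0, 0, 0, 0, 0, 0]])

```text
time: 11.8
eef_pos: [0.4874, 0.1538, 0.0079]
tcp_rot: [3.138, -0.61, 2.025]
wrist_force: [0.2, -0.9, 5.3]
gripper_width: 0.453
grasp_force: 51.2
```

Request:
carry_out(increments=[[0, 0, -0.06, 0, 0, 0], [0, 0, 0, 0, 0, 0]])

```text
time: 11.97
eef_pos: [0.4875, 0.1538, 0.0075]
tcp_rot: [3.138, -0.611, 2.025]
wrist_force: [-1.7, -5.0, 16.7]
gripper_width: 0.451
grasp_force: 52.4
```

Request:
carry_out(increments=[[0, 0, 0.06, 0, 0, 0], [0, 0, 0, 0, 0, 0]])

```text
time: 12.13
eef_pos: [0.4874, 0.1538, 0.0078]
tcp_rot: [3.138, -0.609, 2.025]
wrist_force: [0.9, -2.4, 6.8]
gripper_width: 0.448
grasp_force: 51.5
```

Request:
carry_out(increments=[[0, 0, 0, 0, 0, 0], [0, 0, 0, 0, 0, 0], [0, 0, 0, 0, 0, 0], [0, 0, 0, 0, 0, 0], [0, 0, 0, 0, 0, 0]], grip=0.2)

```text
time: 12.55
eef_pos: [0.4864, 0.1538, 0.0065]
tcp_rot: [3.141, -0.61, 2.024]
wrist_force: [-0.0, -0.9, -0.5]
gripper_width: 0.799
grasp_force: 0.0
```

```bash
python3 cyl.py wrist .49 .145 .02; python3 go.py .49 .145 .12 296 125 .0155
```

```text
12424 mean [0.4921 0.1502 0.0351] axis [-0.4575  0.8891  0.0102] az 117.23037808064147 tilt 0.5820358972320359 ends [0.512  0.1116 0.0347] [0.4711 0.191  0.0356] len 0.08936420605521184 z [0.0008 0.0372 0.0417]
t12.60 tot [-0.01 -0.03  4.03] [0.01 0.02 0.01] n 5 per [-0.003 -0.007  0.807  0.002  0.003  0.002] q [-0.02  0.71 -0.08  1.96 -0.71  0.85  0.95] F [ 0.1  0.1 -0.3] 0.801 0.0
```

Request:
carry_out(increments=[[0.05, -0.1, 0.3, 0, 0, 0], [0.05, -0.1, 0.6, 0, 0, 0], [0, 0, 0.9, 0, 0, 0], [0, 0, 0.9, 0, 0, 0], [0, 0, 1, 0, 0, 0], [0, 0, 1, 0, 0, 0], [0, 0, 0.5, 0, 0, 0]], grip=0)

```text
time: 13.18
eef_pos: [0.4903, 0.1487, 0.1397]
tcp_rot: [3.136, -0.608, 2.026]
wrist_force: [0.3, -0.4, -0.7]
gripper_width: 1.0
grasp_force: 0.0
```

```bash
cat > lie.py <<'E'
from h import *
np.set_printoptions(precision=4,suppress=True)
for c in("wrist","scene"):
    p=robot.camera(c);W=world(p);hsv=cv2.cvtColor(p["image"],cv2.COLOR_RGB2HSV)
    m=(p["range_z"]>0)&(np.linalg.norm(W-[.492,.148,.02],axis=-1)<.055)&(hsv[...,1]>70)&(hsv[...,0]>10)&(hsv[...,0]<35)&(W[...,2]>.012)
    save(p,"lie_"+c+".png")
    if m.sum()>50:
        q=W[m];(cx,cy),(w,h),a=cv2.minAreaRect((q[:,:2]*1000).astype(np.float32));print(c,m.sum(),cx,cy,w,h,a,np.percentile(q[:,2],[50,99]))
E
python3 lie.py; python3 go.py .492 .148 .15 297 55 .0155
```

```text
wrist 3216 492.7344055175781 149.21945190429688 45.43512725830078 67.89884185791016 25.812612533569336 [0.0372 0.0418]
scene 536 490.04644775390625 146.69480895996094 37.995582580566406 69.12858581542969 27.749380111694336 [0.0322 0.041 ]
t13.28 tot [ 0.22 -0.35 -0.06] [-12.52  -6.17   0.15] n 13 per [ 0.017 -0.027 -0.005 -0.963 -0.475  0.011] q [-0.05  0.5  -0.03  1.93 -0.64  1.06  0.79] F [ 0.1  0.1 -0.2] 0.998 0.0
```

Request:
carry_out(increments=[[0.02, -0.03, 0, -0.963, -0.475, 0.01], [0.02, -0.03, 0, -0.963, -0.475, 0.01], [0.02, -0.03, 0, -0.963, -0.475, 0.01], [0.02, -0.03, 0, -0.963, -0.475, 0.01], [0.02, -0.03, 0, -0.963, -0.475, 0.01], [0.02, -0.03, 0, -0.963, -0.475, 0.01], [0.02, -0.03, 0, -0.963, -0.475, 0.01]])

```text
time: 13.87
eef_pos: [0.4925, 0.1433, 0.1361]
tcp_rot: [3.139, 0.051, 2.031]
wrist_force: [-0.6, -0.1, -0.6]
gripper_width: 1.0
grasp_force: 0.0
```

Request:
carry_out(increments=[[0.02, -0.03, 0, -0.963, -0.475, 0.01], [0.02, -0.03, 0, -0.963, -0.475, 0.01], [0.02, -0.03, 0, -0.963, -0.475, 0.01], [0.02, -0.03, 0, -0.963, -0.475, 0.01], [0.02, -0.03, 0, -0.963, -0.475, 0.01], [0.02, -0.03, 0, -0.963, -0.475, 0.01], [0, 0, 0, 0, 0, 0]])

```text
time: 14.45
eef_pos: [0.4935, 0.1425, 0.1339]
tcp_rot: [-3.135, 0.612, 2.05]
wrist_force: [-1.1, 0.8, -0.2]
gripper_width: 0.999
grasp_force: 0.0
```

```bash
python3 lie.py; python3 go.py .494 .146 .02 296.5 55 .0145
```

```text
wrist 5089 492.4453125 150.19949340820312 46.19915771484375 67.86491394042969 26.13455581665039 [0.0353 0.0414]
scene 531 488.4516906738281 146.02098083496094 40.92085266113281 68.33695983886719 26.713533401489258 [0.0323 0.0411]
t14.55 tot [ 0.12 -0.03 -5.09] [-0.01 -0.06 -0.07] n 6 per [ 0.02  -0.005 -0.849 -0.002 -0.009 -0.011] q [-1.07  0.45  0.39  2.09  0.56  0.88 -0.66] F [-0.1 -0.5  0.5] 0.996 0.0
```

View pics/lie_wrist.png

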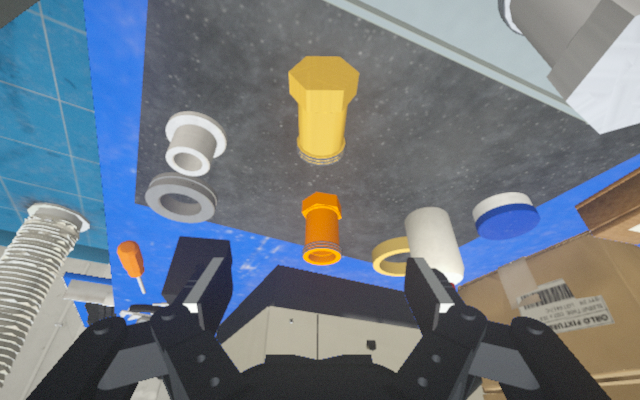

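The bowl lies on a flat at pixel (323,108), centred, with its mouth pointing away.

Request:
carry_out(increments=[[0.02, 0, -0.85, 0, 0, 0], [0.02, 0, -0.85, 0, 0, 0], [0.02, 0, -0.85, 0, 0, 0], [0.02, 0, -0.85, 0, 0, 0], [0.02, 0, -0.7, 0, 0, 0], [0.02, 0, -0.5, 0, 0, 0], [0, 0, -0.3, 0, 0, 0], [0, 0, 0, 0, 0, 0]])

```text
time: 15.22
eef_pos: [0.4986, 0.1372, 0.0134]
tcp_rot: [-3.139, 0.608, 2.036]
wrist_force: [-0.8, 0.1, 0.1]
gripper_width: 1.0
grasp_force: 0.0
```

```bash
python3 go.py .494 .1465 .02 296.5 55 .0145
```

```text
t15.22 tot [-0.03  0.07 -0.21] [-0.02 -0.04 -0.01] n 1 per [-0.034  0.074 -0.211 -0.016 -0.036 -0.01 ] q [-1.05  0.7   0.38  2.11  0.6   0.63 -0.81] F [-0.8  0.1  0.1] 1.0 0.0
```

Request:
carry_out(increments=[[-0.03, 0.07, -0.2, 0, 0, 0], [0, 0, 0, 0, 0, 0], [0, 0, 0, 0, 0, 0]])

```text
time: 15.47
eef_pos: [0.4982, 0.141, 0.0096]
tcp_rot: [3.141, 0.608, 2.036]
wrist_force: [-0.6, 0.3, 0.3]
gripper_width: 1.0
grasp_force: 0.0
```

Request:
carry_out(increments=[[0, 0, 0, 0, 0, 0], [0, 0, 0, 0, 0, 0], [0, 0, 0, 0, 0, 0], [0, 0, 0, 0, 0, 0], [0, 0, 0, 0, 0, 0], [0, 0, 0, 0, 0, 0], [0, 0, 0, 0, 0, 0], [0, 0, 0, 0, 0, 0]], grip=1, squeeze=50)

```text
time: 16.13
eef_pos: [0.4979, 0.1411, 0.0096]
tcp_rot: [-3.141, 0.609, 2.037]
wrist_force: [-2.0, 1.0, 4.9]
gripper_width: 0.448
grasp_force: 49.4
```

Request:
carry_out(increments=[[0, 0, 0.2, 0, 0, 0], [0, 0, 0.6, 0, 0, 0], [0, 0, 0.8, 0, 0, 0], [0, 0, 1, 0, 0, 0], [0, 0, 1, 0, 0, 0], [0, 0, 1, 0, 0, 0], [0, 0, 1, 0, 0, 0], [0, 0, 1, 0, 0, 0], [0, 0, 0.5, 0, 0, 0], [0, 0, 0, 0, 0, 0]])

```text
time: 16.97
eef_pos: [0.4989, 0.1413, 0.1892]
tcp_rot: [3.137, 0.607, 2.034]
wrist_force: [-0.1, 0.1, -1.2]
gripper_width: 0.451
grasp_force: 50.3
```

```bash
python3 cyl.py wrist .493 .147 .197; python3 go.py .494 .1465 .2 296.5 100 .0145;python3 go.py .494 .1465 .2 296.5 145 .0145
```

```text
10889 mean [0.4835 0.1727 0.2058] axis [-0.4509  0.8234 -0.3446] az 118.70322450832592 tilt -20.1556710688915 ends [0.5077 0.1284 0.2244] [0.4755 0.1872 0.1997] len 0.07148361552882461 z [0.1812 0.2074 0.2204]
t17.02 tot [-0.21  0.31 -0.07] [ 8.    4.03 -0.03] n 8 per [-0.026  0.038 -0.009  1.     0.504 -0.004] q [-1.08  0.36  0.39  2.05  0.55  0.98 -0.6 ] F [-0.3  0.8 -1.2] 0.449 50.3
t17.02 tot [-0.38  0.64  0.17] [ 1.605e+01  8.060e+00 -1.000e-02] n 17 per [-0.022  0.038  0.01   0.944  0.474 -0.001] q [-1.08  0.36  0.39  2.05  0.55  0.98 -0.6 ] F [-0.3  0.8 -1.2] 0.449 50.3
```

Request:
carry_out(increments=[[-0.025, 0.04, -0.01, 0.9, 0.45, 0], [-0.025, 0.04, -0.01, 0.9, 0.45, 0], [-0.025, 0.04, -0.01, 0.9, 0.45, 0], [-0.025, 0.04, -0.01, 0.9, 0.45, 0], [-0.025, 0.04, -0.01, 0.9, 0.45, 0], [-0.025, 0.04, -0.01, 0.9, 0.45, 0], [-0.025, 0.04, 0, 0.9, 0.45, 0], [-0.025, 0.04, 0, 0.9, 0.45, 0], [-0.025, 0.04, 0, 0.9, 0.45, 0]])

```text
time: 17.77
eef_pos: [0.4916, 0.1496, 0.184]
tcp_rot: [3.141, -0.186, 2.036]
wrist_force: [0.2, 0.5, -1.1]
gripper_width: 0.446
grasp_force: 50.3
```

Request:
carry_out(increments=[[-0.02, 0.035, 0.02, 0.9, 0.45, 0], [-0.02, 0.035, 0.02, 0.9, 0.45, 0], [-0.02, 0.035, 0.02, 0.9, 0.45, 0], [-0.02, 0.035, 0.02, 0.9, 0.45, 0], [-0.02, 0.035, 0.02, 0.9, 0.45, 0], [-0.02, 0.035, 0.03, 0.9, 0.45, 0], [-0.02, 0.035, 0.03, 0.9, 0.45, 0], [-0.02, 0.035, 0.03, 0.9, 0.45, 0], [0, 0, 0.03, 0.75, 0.38, 0], [0, 0, 0, 0, 0, 0]])

```text
time: 18.6
eef_pos: [0.4874, 0.1544, 0.1866]
tcp_rot: [-3.132, -0.961, 2.022]
wrist_force: [0.4, 0.1, -1.3]
gripper_width: 0.448
grasp_force: 50.4
```

```bash
cat > held.py <<'E'
# held bowl: axis tilt and centre from wrist view, brass points near the TCP
from h import *
from scipy.optimize import least_squares
np.set_printoptions(precision=4,suppress=True)
o=robot.observe();x,y,z=o["eef_pos"]
for c in("wrist","scene"):
    p=robot.camera(c);W=world(p);hsv=cv2.cvtColor(p["image"],cv2.COLOR_RGB2HSV);save(p,"held_%s_%.1f.png"%(c,o["time"]))
    m=(p["range_z"]>0)&(np.linalg.norm(W-[x,y,z],axis=-1)<.06)&(hsv[...,1]>70)&(hsv[...,0]>10)&(hsv[...,0]<35)
    if m.sum()<60: print(c,"few",m.sum());continue
    q=W[m];zt=np.percentile(q[:,2],99.5);zb=np.percentile(q[:,2],.5);print(c,len(q),"z",zb,zt)
    b=q[(q[:,2]<zt-.02)&(q[:,2]>zb+.012)]
    f=lambda a:np.hypot(b[:,0]-a[0]-a[2]*(b[:,2]-z),b[:,1]-a[1]-a[3]*(b[:,2]-z))-.018
    r=least_squares(f,[x,y,0,0],loss="soft_l1",f_scale=.001);print("  barrel xy@tcp-z",r.x[:2],"slope",r.x[2:],"rms",np.sqrt(np.mean(r.fun**2)))
    t=q[q[:,2]>zt-.004]
    if len(t)>30:
        A=np.c_[t[:,:2]-[x,y],np.ones(len(t))];s=np.linalg.lstsq(A,t[:,2],rcond=None)[0];print("  topplane slope",s[:2],len(t),cv2.minEnclosingCircle((t[:,:2]*1000).astype(np.float32)))
print("tcp",o["eef_pos"])
E
python3 held.py; python3 go.py .4676 .2695 .2 296.5 145 .0145
```

```text
wrist 10773 z 0.17088119452524936 0.23211624276592827
  barrel xy@tcp-z [0.5092 0.1161] slope [0.314  0.2572] rms 0.006497478516824965
  topplane slope [0.0019 0.0034] 7981 ((492.7339172363281, 144.48086547851562), 23.150787353515625)
scene 516 z 0.16479807553685605 0.2322422187352537
  barrel xy@tcp-z [0.4929 0.1453] slope [ 0.031  -0.0338] rms 0.0036275627833116547
  topplane slope [ 0.0044 -0.0065] 248 ((491.60015869140625, 144.83395385742188), 22.788171768188477)
tcp [0.4874 0.1544 0.1866]
t18.70 tot [-1.01  4.95  0.12] [ 0.04  0.   -0.01] n 5 per [-0.203  0.991  0.023  0.009  0.    -0.001] q [-0.03  0.59  0.09  1.85 -0.85  1.41  0.98] F [ 0.3  1.3 -0.4] 0.451 50.4
```

```bash
cat > peg.py <<'E'
from h import *
from scipy.optimize import least_squares
np.set_printoptions(precision=4,suppress=True)
for c in("wrist","scene","top"):
    p=robot.camera(c);W=world(p);v=p["range_z"]>0
    for n,(cx,cy),zl,zh,r,zt in(("thin",(.4676,.2695),.03,.055,.010,.072),("thick",(.380,.2615),.03,.07,.015,.088)):
        d=np.hypot(W[...,0]-cx,W[...,1]-cy)
        b=W[v&(d<r+.008)&(W[...,2]>zl)&(W[...,2]<zh)];t=W[v&(d<r+.008)&(W[...,2]>zt)&(W[...,2]<zt+.012)]
        s=""
        if len(b)>25:
            q=least_squares(lambda a:np.hypot(b[:,0]-a[0],b[:,1]-a[1])-r,[cx,cy],loss="soft_l1",f_scale=.001).x;s+=f"shaft {q} n{len(b)} "
        if len(t)>8: s+=f"top {t.mean(0)} circ {cv2.minEnclosingCircle((t[:,:2]*1000).astype(np.float32))}"
        print(c,n,s)
    hsv=cv2.cvtColor(p["image"],cv2.COLOR_RGB2HSV);o=robot.observe()["eef_pos"]
    m=v&(np.hypot(W[...,0]-o[0],W[...,1]-o[1])<.05)&(hsv[...,1]>70)&(hsv[...,0]>10)&(hsv[...,0]<35)&(W[...,2]>o[2]+.041)&(W[...,2]<o[2]+.05)
    if m.sum()>30: print(c,"bowltop",m.sum(),cv2.minEnclosingCircle((W[m][:,:2]*1000).astype(np.float32)),W[m].mean(0))
    save(p,"peg_"+c+".png")
E
python3 peg.py
```

```text
wrist thin 
wrist thick shaft [0.3795 0.2642] n325 top [0.3833 0.2591 0.0907] circ ((380.4051818847656, 263.0688171386719), 10.372840881347656)
wrist bowltop 7951 ((492.5346374511719, 146.60430908203125), 23.12235450744629) [0.4935 0.1447 0.233 ]
scene thin shaft [0.4679 0.2709] n81 top [0.4646 0.2682 0.0736] circ ((466.3764343261719, 269.35235595703125), 6.698004722595215)
scene thick shaft [0.3804 0.2634] n222 top [0.3763 0.2569 0.0902] circ ((378.45367431640625, 260.18231201171875), 8.922677040100098)
scene bowltop 222 ((492.07763671875, 146.861083984375), 23.237071990966797) [0.492  0.1457 0.2329]
top thin shaft [0.4682 0.2712] n49 top [0.4683 0.2704 0.0749] circ ((468.1884765625, 271.70526123046875), 6.865061283111572)
top thick shaft [0.3809 0.2629] n113 top [0.3802 0.2614 0.0913] circ ((380.2910461425781, 263.3638610839844), 10.203303337097168)
top bowltop 492 ((493.6712341308594, 148.73081970214844), 22.421859741210938) [0.4932 0.1481 0.2348]
```

View pics/peg_scene.png

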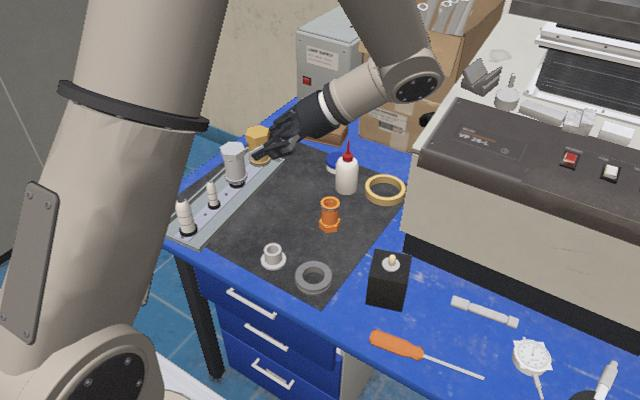

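```bash
cat > s3.py <<'E'
from ik import *
from station import robot
o=robot.observe();q=np.array(o["qpos"]);x0,R0=fk(q,P,SG);print(np.round(o["eef_pos"],4),o["eef_pos"]-x0,np.round(o["tcp_rot"],3))
def step(q,pos,R):
    f=lambda s:np.r_[(fk(s,P,SG)[0]-pos)*100,30*Ro.from_matrix(fk(s,P,SG)[1]@R.T).as_rotvec(),.05*(s-q)]
    r=least_squares(f,np.clip(q,lo+1e-3,hi-1e-3),bounds=(lo,hi));return r.x,np.abs(r.fun[:6]).max()
for az in(116.5,108,102):
    qq=q;Rt=toolR(az+180,145)
    wp=[(np.array([.4925,.146,.2]),R0)]
    for k in range(1,11): wp.append((np.array([.4925,.146,.2])+k/10*np.array([-.0245,.125,0]),toolR(296.5+(az-116.5)*k/10,145)))
    for k in range(1,8): wp.append((np.array([.468,.271,.2-k*.145/7]),Rt))
    e=0
    for c,R in wp: qq,ee=step(qq,c+.0145*R[:,2],R);e=max(e,ee)
    print(az,np.round(qq,2),e)
E
python3 s3.py
```

```text
[0.4879 0.1576 0.1909] [-0.00070639  0.00013722  0.00012279] [ 3.137 -0.956  2.04 ]
116.5 [-0.16  0.79 -0.02  1.93 -1.04  1.11  1.11] 3.90121947434366e-06
108 [-0.14  0.77 -0.03  2.01 -1.18  1.04  1.15] 5.0166513200539215e-06
102 [-0.13  0.75 -0.04  2.07 -1.29  0.99  1.18] 6.035156981978188e-06
```

Request:
carry_out(increments=[[-0.11, 0.62, 0, 0, 0, -0.29], [-0.11, 0.62, 0, 0, 0, -0.29], [-0.11, 0.62, 0, 0, 0, -0.29], [-0.11, 0.62, 0, 0, 0, -0.29], [-0.11, 0.62, 0, 0, 0, -0.29], [-0.11, 0.62, 0, 0, 0, -0.29], [-0.11, 0.62, 0, 0, 0, -0.29], [-0.11, 0.62, 0, 0, 0, -0.29], [0, 0, 0, 0, 0, 0], [0, 0, 0, 0, 0, 0]])

```text
time: 19.68
eef_pos: [0.4652, 0.2818, 0.1915]
tcp_rot: [3.135, -0.957, 1.841]
wrist_force: [-0.5, 0.4, -0.8]
gripper_width: 0.447
grasp_force: 50.4
```

Request:
carry_out(increments=[[0, 0, -0.5, 0, 0, 0], [0, 0, -0.6, 0, 0, 0], [0, 0, -0.6, 0, 0, 0], [0, 0, -0.5, 0, 0, 0], [0, 0, 0, 0, 0, 0], [0, 0, 0, 0, 0, 0], [0, 0, 0, 0, 0, 0]])

```text
time: 20.27
eef_pos: [0.4666, 0.2805, 0.1358]
tcp_rot: [3.138, -0.957, 1.835]
wrist_force: [-0.3, -0.2, -1.6]
gripper_width: 0.448
grasp_force: 50.4
```

```bash
python3 peg.py; python3 held.py; python3 go.py .468 .271 .0545 285 145 .0145
```

```text
wrist thin shaft [0.4672 0.2717] n163 
wrist thick shaft [0.3801 0.2624] n215 top [0.384  0.2615 0.0908] circ ((380.7441711425781, 263.2174377441406), 10.478857040405273)
wrist bowltop 7973 ((469.3066101074219, 269.7688293457031), 22.886489868164062) [0.47   0.2679 0.18  ]
scene thin shaft [0.4681 0.2711] n83 top [0.4645 0.2685 0.074 ] circ ((464.80035400390625, 268.823486328125), 5.775129318237305)
scene thick shaft [0.3803 0.2633] n215 top [0.3761 0.2574 0.0903] circ ((378.5333251953125, 261.08258056640625), 9.611089706420898)
scene bowltop 210 ((469.159912109375, 268.8601379394531), 23.422794342041016) [0.4693 0.2691 0.179 ]
top thin 
top thick shaft [0.3815 0.2629] n112 top [0.3813 0.262  0.0914] circ ((381.0881042480469, 263.7436828613281), 10.520123481750488)
top bowltop 445 ((468.0887756347656, 265.76409912109375), 28.234254837036133) [0.4702 0.2705 0.1806]
wrist 10619 z 0.12060528687676011 0.18195876295078514
  barrel xy@tcp-z [0.4807 0.2391] slope [-0.1704 -0.1355] rms 0.005861692195877487
  topplane slope [0.0121 0.0014] 7959 ((469.49932861328125, 270.2845153808594), 23.083410263061523)
scene 394 z 0.11412810882275848 0.18173025760695224
  barrel xy@tcp-z [0.4703 0.2692] slope [-0.0149  0.0271] rms 0.0007259426217560009
  topplane slope [ 0.0058 -0.0166] 205 ((468.3967590332031, 268.8519592285156), 23.79485511779785)
tcp [0.4667 0.2808 0.1363]
t20.52 tot [-0.06  0.07 -3.6 ] [ 0.02  0.04 -0.  ] n 4 per [-0.016  0.016 -0.9    0.005  0.011 -0.   ] q [-0.16  0.59 -0.    2.04 -1.16  1.09  1.  ] F [ 0.5  0.7 -1.7] 0.45 50.4
```

Request:
carry_out(increments=[[-0.05, 0.06, -0.3, 0, 0, 0], [0, 0, -0.4, 0, 0, 0], [0, 0, -0.4, 0, 0, 0], [0, 0, -0.4, 0, 0, 0], [0, 0, -0.3, 0, 0, 0], [0, 0, -0.2, 0, 0, 0], [0, 0, 0, 0, 0, 0]])

```text
time: 21.1
eef_pos: [0.4644, 0.2821, 0.0841]
tcp_rot: [-3.141, -0.957, 1.832]
wrist_force: [0.0, 0.5, -0.9]
gripper_width: 0.45
grasp_force: 50.4
```

Request:
carry_out(increments=[[0, 0, -0.3, 0, 0, 0], [0, 0, -0.4, 0, 0, 0], [0, 0, -0.3, 0, 0, 0], [0, 0, -0.2, 0, 0, 0], [0, 0, 0, 0, 0, 0], [0, 0, 0, 0, 0, 0]])

```text
time: 21.6
eef_pos: [0.4648, 0.2823, 0.0553]
tcp_rot: [3.139, -0.958, 1.835]
wrist_force: [-0.6, 0.4, -0.7]
gripper_width: 0.449
grasp_force: 50.4
```

```bash
python3 held.py; python3 go.py .468 .271 .0545 285 145 .0145
```

```text
wrist 10696 z 0.0396215644982368 0.10097770414104125
  barrel xy@tcp-z [0.4791 0.2407] slope [-0.0943 -0.1125] rms 0.006199444700220048
  topplane slope [0.0096 0.0012] 8009 ((467.6044006347656, 271.8590087890625), 23.285263061523438)
scene 349 z 0.035550294576486334 0.10112880816468081
  barrel xy@tcp-z [0.4551 0.2735] slope [ 0.6384 -0.3989] rms 0.0019575129831116153
  topplane slope [ 0.0049 -0.0054] 188 ((468.76702880859375, 270.75372314453125), 22.2803897857666)
tcp [0.4648 0.2823 0.0553]
t21.70 tot [-0.01  0.01 -0.39] [ 0.02  0.03 -0.  ] n 1 per [-0.006  0.006 -0.387  0.019  0.034 -0.   ] q [-0.14  0.74 -0.03  2.04 -1.23  1.02  1.15] F [-0.1 -0.7 -0.7] 0.445 50.4
```

Request:
carry_out(increments=[[0, 0, -0.15, 0, 0, 0], [0, 0, -0.13, 0, 0, 0], [0, 0, 0, 0, 0, 0]])

```text
time: 21.95
eef_pos: [0.4651, 0.2823, 0.0484]
tcp_rot: [3.138, -0.958, 1.836]
wrist_force: [0.9, -0.9, -0.3]
gripper_width: 0.45
grasp_force: 50.4
```

Request:
carry_out(increments=[[0, 0, -0.06, 0, 0, 0], [0, 0, 0, 0, 0, 0]])

```text
time: 22.12
eef_pos: [0.4651, 0.2825, 0.0483]
tcp_rot: [3.137, -0.96, 1.837]
wrist_force: [-0.5, -2.9, 7.5]
gripper_width: 0.451
grasp_force: 51.0
```

Request:
carry_out(increments=[[0, 0, -0.04, 0, 0, 0], [0, 0, 0, 0, 0, 0]])

```text
time: 22.28
eef_pos: [0.4651, 0.2826, 0.0482]
tcp_rot: [3.136, -0.961, 1.838]
wrist_force: [-0.9, -5.3, 12.7]
gripper_width: 0.451
grasp_force: 51.5
```

Request:
carry_out(increments=[[0, 0, 0.05, 0, 0, 0], [0, 0, 0, 0, 0, 0]])

```text
time: 22.45
eef_pos: [0.4651, 0.2825, 0.0483]
tcp_rot: [3.137, -0.959, 1.837]
wrist_force: [-0.8, -4.3, 6.9]
gripper_width: 0.45
grasp_force: 51.1
```

```bash
python3 held.py
```

```text
wrist 10681 z 0.032535814185957385 0.09396358722413331
  barrel xy@tcp-z [0.4783 0.2404] slope [-0.0303 -0.0816] rms 0.006336977945349061
  topplane slope [0.0104 0.0057] 8026 ((467.89361572265625, 271.52130126953125), 23.19208335876465)
scene 352 z 0.02769496677852269 0.09373627085955619
  barrel xy@tcp-z [0.4587 0.2745] slope [ 0.4794 -0.4783] rms 0.004178749306121601
  topplane slope [ 0.0067 -0.0004] 187 ((468.6623229980469, 269.2679138183594), 23.621206283569336)
tcp [0.4651 0.2825 0.0483]
```

Request:
carry_out(increments=[[0, 0, 0, 0, 0, 0], [0, 0, 0, 0, 0, 0], [0, 0, 0, 0, 0, 0], [0, 0, 0, 0, 0, 0], [0, 0, 0, 0, 0, 0], [0, 0, 0, 0, 0, 0]], grip=0.25)

```text
time: 23.05
eef_pos: [0.4648, 0.2823, 0.0472]
tcp_rot: [3.138, -0.957, 1.835]
wrist_force: [-1.0, 0.1, 0.5]
gripper_width: 0.752
grasp_force: 0.0
```

```bash
python3 held.py; python3 go.py .468 .271 .0545 285 145 .0145
```

```text
wrist 10700 z 0.03251510477419716 0.09389698440420845
  barrel xy@tcp-z [0.4752 0.2396] slope [ 0.1868 -0.0639] rms 0.0028612188294053842
  topplane slope [-0.0017  0.003 ] 8157 ((468.0204162597656, 271.68902587890625), 23.270263671875)
scene 367 z 0.04934051224291124 0.09420270698708592
  barrel xy@tcp-z [0.4681 0.2772] slope [ 0.0427 -0.2693] rms 0.0024159399417018374
  topplane slope [ 0.0008 -0.0157] 166 ((468.5005187988281, 270.7101745605469), 22.627687454223633)
tcp [0.4648 0.2823 0.0472]
t23.15 tot [ 0.    0.01 -0.04] [ 0.02  0.03 -0.  ] n 1 per [ 0.002  0.008 -0.044  0.023  0.029 -0.001] q [-0.14  0.76 -0.03  2.04 -1.24  1.01  1.16] F [ 0.2 -0.6  0. ] 0.75 0.0
```

Released: the bowl rests level, with its top at z 0.094 and its axis on the peg. I withdraw along the tool axis.

Request:
carry_out(increments=[[0.085, -0.316, 0.23, 0, 0, 0], [0.085, -0.316, 0.23, 0, 0, 0], [0.085, -0.316, 0.23, 0, 0, 0], [0.127, -0.475, 0.344, 0, 0, 0], [0.127, -0.475, 0.344, 0, 0, 0], [0.127, -0.475, 0.344, 0, 0, 0], [0.127, -0.475, 0.344, 0, 0, 0], [0, 0, 1, 0, 0, 0], [0, 0, 1, 0, 0, 0], [0, 0, 0, 0, 0, 0]])

```text
time: 23.98
eef_pos: [0.4864, 0.21, 0.1535]
tcp_rot: [3.127, -0.957, 1.843]
wrist_force: [0.7, 0.3, -0.0]
gripper_width: 0.747
grasp_force: 0.0
```

```bash
python3 - <<'E'
from h import *
p=robot.camera("wrist");W=world(p);save(p,"end.png");v=p["range_z"]>0
for n,cx,cy,z in(("bowl",.468,.271,.088),("large",.5555,.279,.104),("small",.643,.287,.088)):
    m=v&(np.hypot(W[...,0]-cx,W[...,1]-cy)<.035)&(W[...,2]>z)
    if m.sum()>20:
        q=W[m];A=np.c_[q[:,:2]-[cx,cy],np.ones(len(q))];print(n,cv2.minEnclosingCircle((q[:,:2]*1000).astype(np.float32)),np.linalg.lstsq(A,q[:,2],rcond=None)[0])
o=robot.observe();print(o["time"],o["eef_pos"],o["wrist_force"])
E
```

```text
bowl ((468.0025634765625, 271.4983215332031), 23.35276222229004) [-0.00491862  0.01589415  0.09254045]
large ((555.3178100585938, 278.89697265625), 29.083311080932617) [0.00739115 0.01177529 0.10848627]
small ((642.1693115234375, 286.9537658691406), 23.237606048583984) [0.01504803 0.01944873 0.09239118]
24.0333 [0.48570482 0.21012022 0.15160541] [-0.51303838  0.28354311  0.13365353]
```

View pics/end.png

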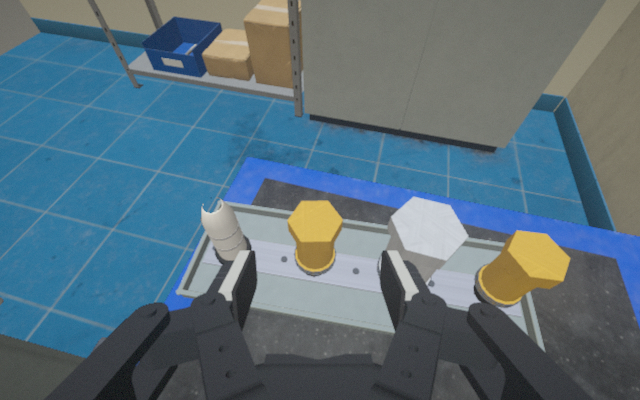

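The brass bowl hangs straight on the thin peg at pixel (315,235), with the other hung bowls undisturbed and the gripper clear.

```bash
python3 -c "
from station import robot
print(robot.close_job())"
```

```text
the job is handed in; nothing more can be done
None
```

The brass bowl hangs mouth down and level on the free thin peg, seated on the tip and released. The two bowls already hanging are where they were, and the job was handed in at about 24 s; no verdict came back.

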